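# Find the heavy side of a shaker rotor and hold it down

### The job

The shaker rotor in the service stand has an off-centre weight sealed inside it. Turn it by hand, at least half a turn one way or the other, and feel where it is heavy; then bring the heavy side straight down and finish while still holding the rotor there, one of its vanes gripped between the fingers. Leave the other things on the bench alone.

Things in the scene. Friction and masses are not known exactly. Their poses are not given: they have to be found in the camera images.
- stand: Service stand, fixed to the bench: dark base 125 x 150 x 14 mm; two aluminium cheeks 44 mm wide, 12 mm thick, centred 41 mm either side along x, carry the rotor's level shaft and reach 142 mm up. Origin: centre of the underside. x runs along the shaft, z is up. The rotor's bearing is stiff: it stays where it is left; turning it takes 0.21 to 0.27 N m of friction either way.
- rotor (a joint): Rotor angle about the stand's x axis, rad, counted on past full turns, starts between -0.5 and 0.5. At 0 vane 0 points straight up; at a positive angle vane 0 leans from +z towards the stand's -y.
- axis (a point): Centre of the rotor on the shaft axis, 120 mm above the bench; fixed, axes as the stand's. The rotor: a grey drum 90 mm across, 44 mm long, with six equal radial vanes 60 degrees apart, flat paddles 8 mm thick, 30 mm wide along the shaft, reaching to 95 mm from the axis. Across its 30 mm width an upper vane can be gripped from above, fingers either side, clear of the cheeks.
- vane0 (a point): Outer end of vane 0, 95 mm from the shaft axis, in line with a small bolt head on each drum face; turns with the rotor, its z axis pointing outwards. The bolt head does not tell the heavy side.
- drum (a point): Centre of the drum, turning with it. Sealed inside and fixed to it is a weight, 0.61 to 0.77 kg, 26 mm off the axis, called slug in the rules (tilt 0: heavy side straight down). Its direction differs each time, cannot be seen, and no reading gives it. Level with the shaft it pulls with 0.15 to 0.20 N m, so turning is hardest where the heavy side rises there, easiest where it comes down there.
- jar: a screw jar, 54 mm across, 75 mm tall, a bystander to be left alone. Origin: its middle, at its underside.
- driver: a screwdriver, 170 mm long, lying flat, a bystander to be left alone. Origin: between handle and blade, at its underside.
- tray: an empty shallow tray, 120 x 160 x 30 mm, a bystander to be left alone. Origin: its middle, at its underside.
- reel: a white plastic reel, 60 mm across, 45 mm tall, a bystander to be left alone. Origin: its middle, at its underside.
Not all that is in view belongs to the job. Leave any green or yellow look-alike of the stand alone.

How it is judged:
By the outcome, as a careful person would: the job done as asked, in the order asked, and still so for the second after the job is handed in, while the arm keeps its last pose, push and grip.
It also fails if it takes over 72 s, if anything falls off the work surface, if the arm or the gripper's body presses on something with over 40 N, if the wrist force passes 120 N, or if a joint passes its speed limit or range.

### The arm

A 6-joint arm with a two-finger parallel gripper is mounted at the origin on the work surface. World frame = base frame: x ahead of the robot, y to its left, z up, the work surface at z = 0. Lengths are in mm, angles in rad, forces in N, time in s.
With the tool pointing down it reaches from about 350 to 775 mm from the base axis. Payload 7.3 kg.
Tool frame: the origin (TCP) lies midway between the tips of the shut fingers; the grasp point (between the pads) lies bot.tcp_to_grasp behind it (bot.tcp_to_grasp is the distance from the TCP to the grasp point, in mm); z points along the fingers, y is the direction in which the jaws open and shut (so a half turn about z gives the same grasp; the last joint's range is limited). The gripper opens to 92 mm and grips with 3 to 60 N. Pads are 19 mm wide; open, the fingers measure 130 mm over their backs; the gripper's body (75 mm by 190 mm) begins 47 mm behind the grasp point.
Start: joints at [-0.146, 0.342, 1.524, -0, 1.275, -0.146], TCP at [525.022, 0.019, 198.041] pointing down, gripper open.
Joint ranges: [-2.53, 2.53], [-0.77, 2.02], [0.04, 2.7], [-1, 4.14], [0.28, 2.66], [-3.11, 3.11]. Speed limits (rad/s): [2.57, 2.57, 3.14, 3.14, 3.14, 3.14].

### API

Orientations are given as [roll, pitch, yaw] about the fixed x, y, z axes, in that order (R = Rz(yaw) Ry(pitch) Rx(roll)).
In Python, from plant import bot gives the robot as it stands.
- The arm moves only by the shell command python3 -m inch 'ROWS'. ROWS is JSON, one flat list of numbers, 7 for each row, row after row: the shift along the world's x, y, z in cm, then the turn, a rotation vector about the world's x, y, z in degrees, then the gripper command: -1 is shut, 1 is fully open, values between are in proportion. In form: [tx, ty, tz, ax, ay, az, fingers, tx, ty, tz, ax, ay, az, fingers, ...]. A call has exactly 5 rows; each row is the pose to reach, as a shift and turn from the pose measured when the call began; what a row does not reach only later rows make up. A row lasts 1/10 s, in which the tool goes at most 50 mm and 8.59 degrees, less where a joint would pass 70% of its speed; a pose out of reach is approached as far as the arm can. A call with a gripper value outside its range is refused whole. The fingers move at their own pace and stop on an object; the grip force is fixed at half the most. Time passes only in rows, so rows that repeat a pose let the fingers close, or fill a call up. It gives the time, the measured TCP pose, the force and the opening at its end, in the units of the state.
- bot.get_obs(): the state, without advancing time (a new reading comes with each control period).
- bot.capture(name): name is "scene" or "side" or "wrist"; returns the picture (400x640x3 uint8, red, green, blue); there is no depth.
- bot.calibration(name): a dict with "fx", "fy", "cx", "cy" (pixels), "cam_to_world" (4x4, takes a point from camera to world coordinates). Camera axes: x right, y down, z forward; pixel columns grow to the right and rows downward; lengths in mm; the calibration is good to about 2 mm. A picture is of the moment at which its call begins: read the wrist's pose just before it. calibration takes no time and is no camera call; for the wrist camera it gives the pose at the moment of the call.
- bot.close_job(): hands the job in, once; it reports no verdict.
The state is a dict: "time": time; "joint_positions": joint angles; "dq": joint speeds; "tau": joint torques, N m; "tool_pos": TCP position; "tcp_rot": TCP orientation; "contact_force": force on the tool from outside, world axes, zero at the start; "moment": the same for the moment, N m; "grip_width": finger opening in mm.
Only numpy, scipy, OpenCV 4.12 (cv2) and the standard library are available. Lean on these libraries where they do the work, as an engineer would, in place of code of your own. Each camera call takes 0.05 s, during which the arm holds its last target.

## Working session

There is one attempt and no reset: what is moved stays moved. The work goes in short steps, Python scripts to look and compute and a shell command to move; the robot and the scene stay as the last step left them, time stands still between calls to the robot, and variables do not carry over. Pictures are saved under pics/ and viewed, and the job is handed in when it is done.

```bash
ls; mkdir -p pics
python3 - <<'E'
from plant import bot
import cv2
o=bot.get_obs(); print(o, bot.tcp_to_grasp)
for n in ["scene","side","wrist"]:
    c=bot.calibration(n); print(n,c)
    cv2.imwrite(f"pics/{n}0.png",bot.capture(n)[:,:,::-1])
E
```

```text
pics
{'time': 0.0, 'joint_positions': array([-1.46004358e-01,  3.42707854e-01,  1.52504532e+00, -3.34593258e-05,
        1.27539735e+00, -1.46004257e-01]), 'dq': array([ 0.00092837, -0.00010472,  0.00107372, -0.00174372, -0.00129473,
       -0.00138127]), 'tau': array([ 7.61924657e-04, -4.31245601e+01, -2.44219762e+01,  7.17750052e-02,
        5.59406646e-02, -1.04314388e-04]), 'tool_pos': array([5.24533684e+02, 7.73228048e-02, 1.97342842e+02]), 'tcp_rot': array([-3.14004670e+00, -1.94993746e-04,  1.57080584e+00]), 'contact_force': array([-0.47043597, -0.19907543, -0.63931198]), 'moment': array([-0.0298805 ,  0.04954881, -0.00727405]), 'grip_width': 91.74523470927706} 18.8
scene {'fx': 410.5206516968862, 'fy': 410.5206516968862, 'cx': 322.9010420473329, 'cy': 191.2448412850588, 'cam_to_world': array([[ 1.17368289e-02,  6.37619121e-01, -7.70262360e-01,
         1.56355779e+03],
       [ 9.99749708e-01, -2.21555856e-02, -3.10664766e-03,
        -1.02511616e+02],
       [-1.90464716e-02, -7.70033108e-01, -6.37719566e-01,
         1.03591253e+03],
       [ 0.00000000e+00,  0.00000000e+00
[... 280 characters left out ...]
, -5.71609639e-01,  4.98553262e-01,
        -7.07181767e+02],
       [-1.52638402e-02, -6.47288359e-01, -7.62092380e-01,
         1.03740952e+03],
       [ 0.00000000e+00,  0.00000000e+00,  0.00000000e+00,
         1.00000000e+00]])}
wrist {'fx': 290.3088715754061, 'fy': 290.3088715754061, 'cx': 319.90842509580096, 'cy': 198.03196758031115, 'cam_to_world': array([[ 9.99999534e-01,  5.26008143e-04, -8.09340617e-04,
         5.23955730e+02],
       [ 2.73689438e-04, -9.58576149e-01, -2.84836253e-01,
         7.69929969e+01],
       [-9.25640801e-04,  2.84835899e-01, -9.58575847e-01,
         3.83689960e+02],
       [ 0.00000000e+00,  0.00000000e+00,  0.00000000e+00,
         1.00000000e+00]])}
```

View pics/scene0.png

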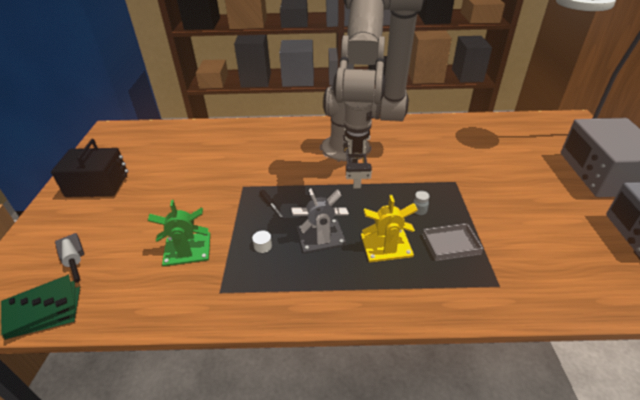

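View pics/side0.png

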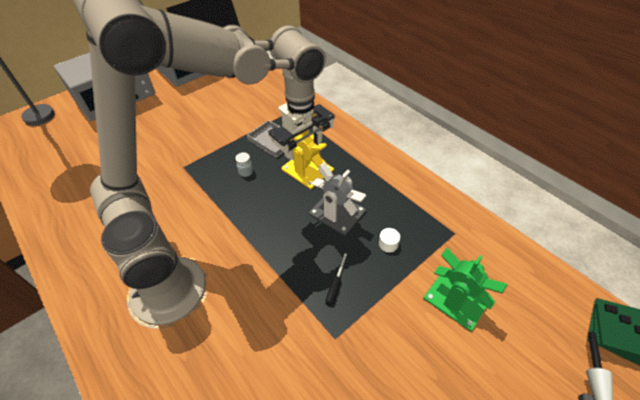

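View pics/wrist0.png

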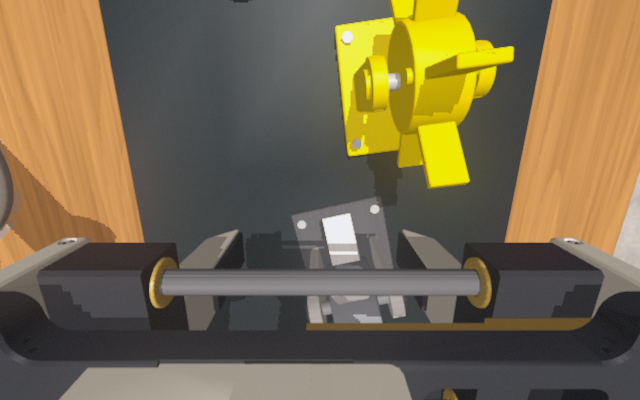

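Run:
```python
import cv2
a=cv2.imread("pics/scene0.png")[170:270,270:370]
cv2.imwrite("pics/c1.png",cv2.resize(a,(600,600),interpolation=cv2.INTER_CUBIC))
a=cv2.imread("pics/side0.png")[150:250,290:390]
cv2.imwrite("pics/c2.png",cv2.resize(a,(600,600),interpolation=cv2.INTER_CUBIC))
```

```text
(no output)
```

View pics/c1.png

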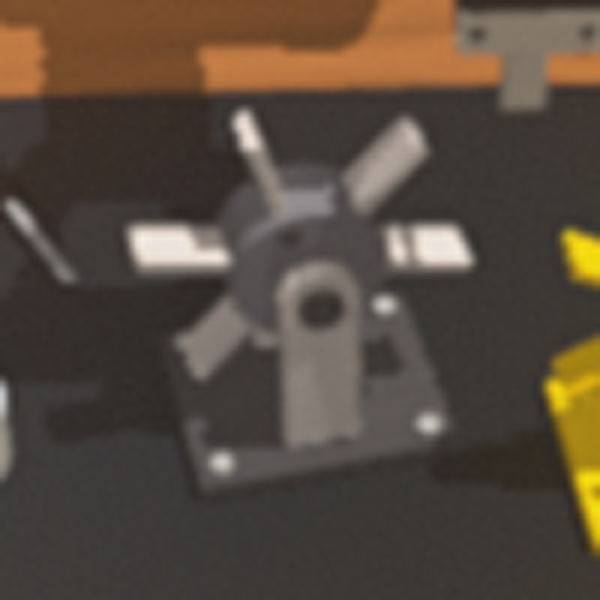

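View pics/c2.png

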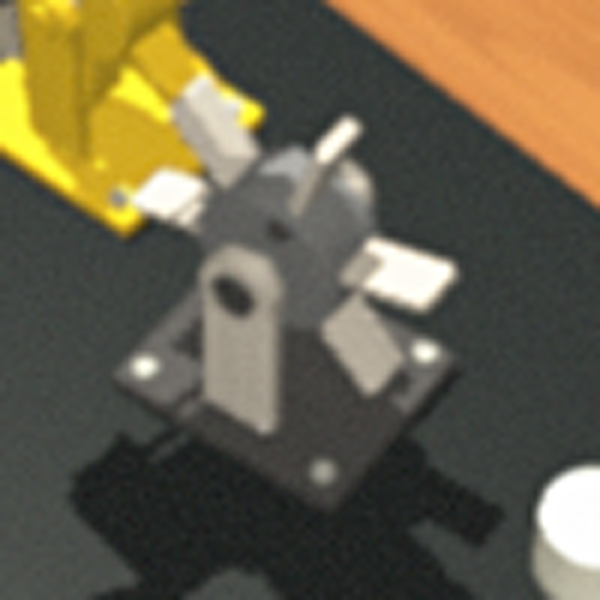

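```bash
cat > h.py <<'E'
import numpy as np
from plant import bot
def ray(cal,u,v):
    T=cal["cam_to_world"]; d=T[:3,:3]@np.array([(u-cal["cx"])/cal["fx"],(v-cal["cy"])/cal["fy"],1]); return T[:3,3],d
def onz(cal,u,v,z):
    o,d=ray(cal,u,v); return o+d*(z-o[2])/d[2]
def two(c1,p1,c2,p2):
    o1,d1=ray(c1,*p1);o2,d2=ray(c2,*p2)
    s=np.linalg.lstsq(np.c_[d1,-d2],o2-o1,rcond=None)[0]
    a=o1+d1*s[0];b=o2+d2*s[1]; return (a+b)/2,np.linalg.norm(a-b)
def proj(cal,P):
    T=cal["cam_to_world"]; q=T[:3,:3].T@(np.asarray(P)-T[:3,3]); return q[0]/q[2]*cal["fx"]+cal["cx"],q[1]/q[2]*cal["fy"]+cal["cy"]
E
python3 - <<'E'
from h import *
c=bot.calibration("scene"); s=bot.calibration("side")
for u,v in [(222,463),(430,424),(385,305)]: print(onz(c,u/6+270,v/6+170,15))
for u,v in [(145,367),(324,471),(426,351)]: print('s',onz(s,u/6+290,v/6+150,15))
# yellow from wrist, and vane tip etc
E
python3 -m inch '[0,0,5,0,0,0,1, 0,0,10,0,0,0,1, 0,-4,13,0,0,0,1, 0,-8,13,0,0,0,1, 0,-10,13,0,0,0,1]'
python3 - <<'E'
from h import *
import cv2
print(bot.calibration("wrist")); cv2.imwrite("pics/w1.png",bot.capture("wrist")[:,:,::-1])
E
```

```text
[ 622.48455411 -164.22907938   15.        ]
[596.15401358 -46.77285455  15.        ]
[498.14293685 -69.05934109  15.        ]
s [502.50649872 -70.7362343   15.        ]
s [ 529.03053671 -188.41181005   15.        ]
s [ 627.51084467 -165.68385326   15.        ]
time: 0.65
tool_pos: [524.8, -102.5, 328.3]
tcp_rot: [3.141, 0.001, 1.569]
contact_force: [-0.6, 0.8, -0.5]
grip_width: 91.9
{'fx': 290.3088715754061, 'fy': 290.3088715754061, 'cx': 319.90842509580096, 'cy': 198.03196758031115, 'cam_to_world': array([[ 9.99998988e-01, -1.32418510e-03,  5.19832189e-04,
         5.23895120e+02],
       [-1.11994928e-03, -9.58146627e-01, -2.86275719e-01,
        -2.52835317e+01],
       [ 8.77157499e-04,  2.86274847e-01, -9.58147140e-01,
         5.14469723e+02],
       [ 0.00000000e+00,  0.00000000e+00,  0.00000000e+00,
         1.00000000e+00]])}
```

View pics/w1.png

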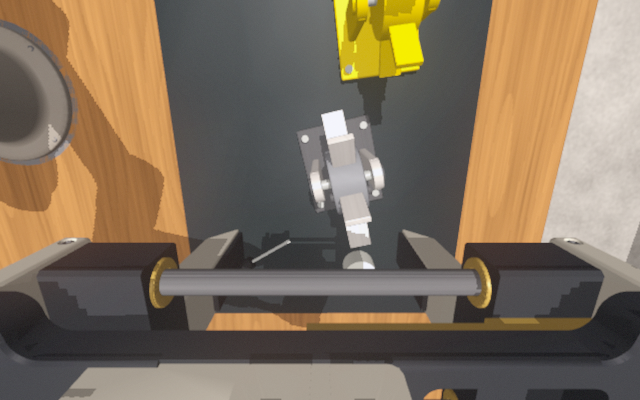

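Run:
```python
import cv2
a=cv2.imread("pics/w1.png")[90:270,270:420]
cv2.imwrite("pics/c3.png",cv2.resize(a,(600,720)[0:2] if 0 else (500,600),interpolation=cv2.INTER_CUBIC))
from h import *
T=bot.calibration("wrist")
for u,v in [(304,139),(363,125)]: print(onz(T,u,v,15))
```

```text
[496.64014884 -72.21426114  15.        ]
[595.40450468 -49.54897954  15.        ]
```

View pics/c3.png

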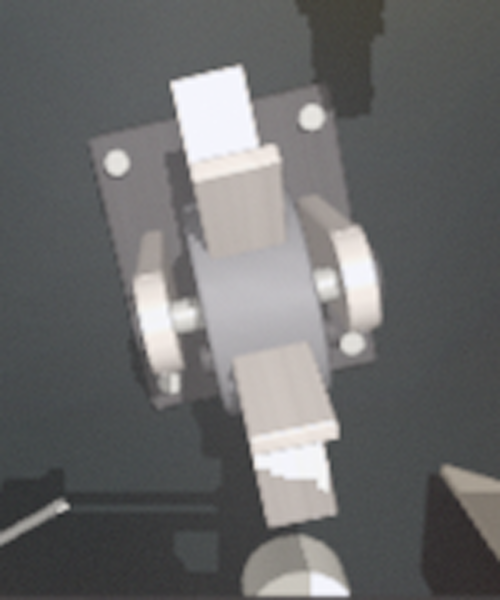

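Run:
```python
from h import *
W=bot.calibration("wrist");S=bot.calibration("scene");D=bot.calibration("side")
k=.3
A=onz(W,270+117*k,90+163*k,15);B=onz(W,270+312*k,90+117*k,15);C=onz(W,270+352*k,90+343*k,15)
print(A,B,C,(A+C)/2,np.linalg.norm(B-A),np.linalg.norm(B-C))
yaw=np.deg2rad(12.8); c=np.array([561,-118.5,120]); ex=np.array([np.cos(yaw),np.sin(yaw),0]); ey=np.array([-np.sin(yaw),np.cos(yaw),0])
def plane(cal,u,v):
    o,d=ray(cal,u,v); t=((c-o)@ex)/(d@ex); p=o+t*d-c; return p@ey,p[2],np.hypot(p@ey,p[2]),np.degrees(np.arctan2(p@ey,p[2]))
def cyl(cal,u,v):
    o,d=ray(cal,u,v); o=o-c
    M=np.eye(3)-np.outer(ex,ex); a=M@o;b=M@d
    r=np.roots([b@b,2*a@b,a@a-95**2]); t=min(r.real); p=o+t*d; return p@ex,p@ey,p[2],np.degrees(np.arctan2(p@ey,p[2]))
for n,p in dict(up=(236,163),lo=(294,436)).items(): print('w',n,cyl(W,270+p[0]*k,90+p[1]*k))
for n,p in dict(ul=(243,122),ur=(410,135),R=(440,247),L=(165,247)).items(): print('s',n,cyl(S,270+p[0]/6,170+p[1]/6),plane(S,270+p[0]/6,170+p[1]/6))
for n,p in dict(a=(348,130),b=(192,95)).items(): print('d',n,cyl(D,290+p[0]/6,150+p[1]/6))
```

```text
[498.50170888 -72.05354947  15.        ] [596.41081623 -49.71380599  15.        ] [ 622.50747014 -167.13057836   15.        ] [ 560.50458951 -119.59206392   15.        ] 100.42538245099271 120.28189298704945
w up (np.float64(-0.2758083222203059), np.float64(63.786986161040154), np.float64(70.4004289510458), np.float64(42.178453715214864))
w lo (np.float64(-0.7379034331660054), np.float64(-26.151633807622076), np.float64(91.32957926757382), np.float64(-15.978722233707316))
s ul (np.float64(-5.484498062359207), np.float64(-26.623080534784744), np.float64(91.19326500810394), np.float64(-16.27470543261185)) (np.float64(-27.62307705145233), np.float64(95.7775433514945), np.float64(99.68135330260058), np.float64(-16.08802160616765))
s ur (np.float64(5.437643528129279), np.float64(61.6133255817093), np.float64(72.31042878286951), np.float64(40.43321933286064)) (np.float64(63.10760031306694), np.float64(67.6092079334021), np.float64(92.4855351644559), np.float64(43.02763522993524))
s R (np.float64(103.2893489692413), np.float64(50.697669816007874), np.float64(80.34143560596078), np.float64(32.25305995053652)) (np.float64(80.96122837385212), np.float64(-17.968103950546606), np.float64(82.93113564506811), np.float64(102.51310684629206))
s L (np.float64(38.12686415164041), np.float64(-79.01002979260834), np.float64(52.74860369878297), np.float64(-56.27217020790158)) (np.float64(-73.8547718451319), np.float64(17.851808766093313), np.float64(75.9816714775192), np.float64(-76.41139043697787))
d a (np.float64(10.510007442433496), np.float64(-29.487363140557942), np.float64(90.30778158617773), np.float64(-18.082933938121364))
d b (np.float64(-4.814422333724022), np.float64(54.474037757013726), np.float64(77.8304516911436), np.float64(34.988424002083505))
```

```bash
python3 -m inch '[2,-2,-2,0,0,6.4,1, 4.1,-3.9,-4,0,0,12.8,1, 4.1,-3.9,-8,0,0,12.8,1, 4.1,-3.9,-9,0,0,12.8,1, 4.1,-3.9,-9,0,0,12.8,1]'
python3 - <<'E'
from h import *
import cv2
o=bot.get_obs();print(o['tool_pos'],o['tcp_rot'],o['joint_positions'],o['contact_force'],o['moment'])
cv2.imwrite("pics/s2.png",cv2.resize(bot.capture("side")[100:250,240:440,::-1],(800,600)))
E
```

```text
time: 1.2
tool_pos: [564.5, -142.6, 235.8]
tcp_rot: [-3.137, -0.001, 1.791]
contact_force: [-0.5, -0.1, 0.6]
grip_width: 91.9
[ 564.46100731 -142.64733361  235.82131934] [-3.13662212e+00 -7.37750806e-04  1.79080200e+00] [-0.37782166  0.427688    1.28823254 -0.00220966  1.43019615 -0.59751456] [-0.53454299 -0.05938158  0.6414589 ] [ 0.00914889 -0.02395826 -0.01578966]
```

View pics/s2.png

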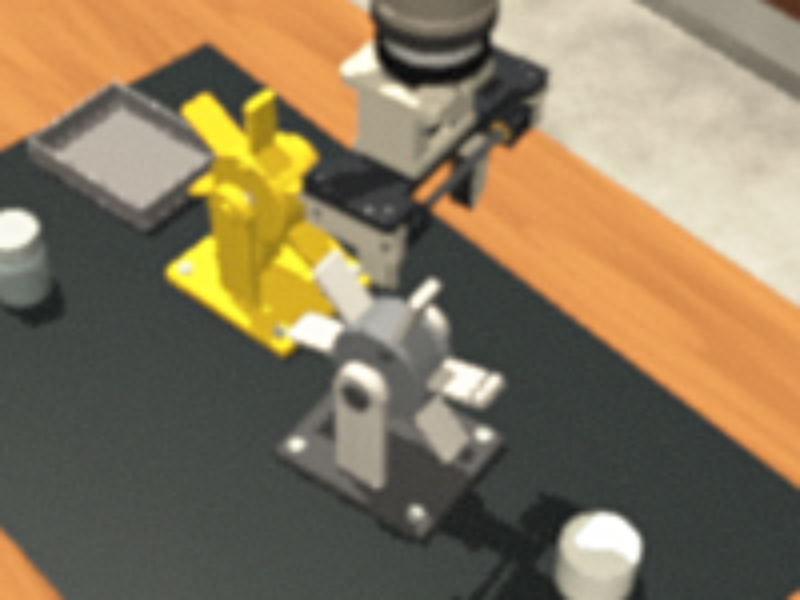

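```bash
python3 -m inch '[0,0,0,7.8,1.8,0,1, 0,0,0,15.6,3.5,0,1, 0,0,0,23.4,5.3,0,1, 0,0,0,31.2,7.1,0,1, 0,0,0,39,8.9,0,1]'
python3 - <<'E'
from h import *
o=bot.get_obs();print(o['tool_pos'],o['tcp_rot'],o['joint_positions'],o['contact_force'],o['moment'])
E
```

```text
time: 1.75
tool_pos: [566.2, -143.6, 241.3]
tcp_rot: [3.14, -0.697, 1.795]
contact_force: [0.7, 0.7, -1.1]
grip_width: 92.0
[ 566.18906736 -143.61080339  241.33790208] [ 3.14037255 -0.69710166  1.7950671 ] [-0.63762768  0.73128994  0.96178643  0.47209815  1.97075581 -0.79256954] [ 0.68795594  0.66180841 -1.07225309] [-0.33436652 -0.09087111 -0.02502266]
```

```bash
python3 -m inch '[0,0,0,0,0,0,1, 0,0,0,0,0,0,1, 0,0,0,0,0,0,1, 0,0,0,0,0,0,1, 0,0,0,0,0,0,1]'
python3 - <<'E'
from h import *
for i in range(4):
  o=bot.get_obs();print(o['tool_pos'],o['contact_force'],o['moment']); bot.capture("side")
E
```

```text
time: 2.25
tool_pos: [566.4, -142.6, 243.0]
tcp_rot: [3.138, -0.694, 1.798]
contact_force: [-0.3, 0.1, -0.5]
grip_width: 91.9
[ 566.36380039 -142.59439672  243.04283592] [-0.33334218  0.1124702  -0.51732552] [-0.354634   -0.0721121  -0.02976887]
[ 566.30249297 -142.75054057  242.65454572] [-0.11394624 -0.00342663 -0.09737097] [-0.34788457 -0.04813263  0.05487021]
[ 566.23167065 -142.91482888  242.29947998] [-0.35861145 -1.15863564 -0.16341487] [-0.34367216 -0.13353288 -0.02279527]
[ 566.22310749 -143.06875708  242.02290971] [ 0.71649934 -0.77746224 -0.36039121] [-0.37456017 -0.07270056  0.02295405]
```

```bash
python3 -m inch '[0,0,0,-7.8,-1.8,0,1, 0,0,0,-15.6,-3.5,0,1, 0,0,-1,-23.4,-5.3,0,1, 0,0.1,-3,-31.2,-7.1,0,1, 0,0.1,-6.4,-39,-8.9,0,1]'
python3 - <<'E'
from h import *
o=bot.get_obs();print(o['tool_pos'],o['tcp_rot'],o['contact_force'],o['moment'])
E
```

```text
time: 2.95
tool_pos: [568.0, -143.0, 180.5]
tcp_rot: [3.133, 0.011, 1.797]
contact_force: [0.6, -0.0, -0.4]
grip_width: 92.0
[ 568.00777775 -143.02425693  180.50048907] [3.13329248 0.01129226 1.79651835] [ 0.56570031 -0.02144338 -0.41869861] [ 0.00035482  0.01104963 -0.0030259 ]
```

```bash
python3 -m inch '[-0.2,0.1,-0.3,0,0,0,1, -0.2,0.1,-0.3,0,0,0,-1, -0.2,0.1,-0.3,0,0,0,-1, -0.2,0.1,-0.3,0,0,0,-1, -0.2,0.1,-0.3,0,0,0,-1]'
python3 -m inch '[0,0,0,0,0,0,-1, 0,0,0,0,0,0,-1, 0,0,0,0,0,0,-1, 0,0,0,0,0,0,-1, 0,0,0,0,0,0,-1]'
python3 - <<'E'
from h import *
import cv2
o=bot.get_obs();print(o['tool_pos'],o['tcp_rot'],o['contact_force'],o['moment'])
cv2.imwrite("pics/s3.png",cv2.resize(bot.capture("side")[100:250,240:440,::-1],(800,600)))
E
```

```text
time: 3.45
tool_pos: [566.7, -143.5, 178.2]
tcp_rot: [3.132, 0.011, 1.795]
contact_force: [0.0, 1.0, -0.9]
grip_width: 64.4
time: 3.95
tool_pos: [567.6, -143.3, 178.3]
tcp_rot: [3.13, 0.012, 1.795]
contact_force: [4.4, 0.3, -1.0]
grip_width: 28.2
[ 567.60729979 -143.34522812  178.27063859] [3.1301261  0.0117847  1.79459901] [ 4.41750276  0.30299477 -0.99008763] [ 0.07376458 -0.69227826  0.03967146]
```

View pics/s3.png

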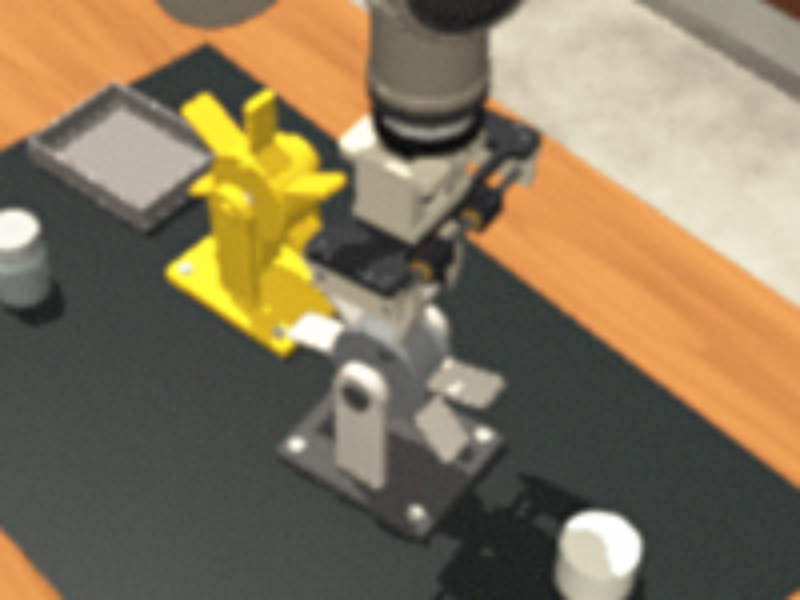

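```bash
cat > g.py <<'E'
import sys,json
from h import *
from scipy.spatial.transform import Rotation as R
yaw=np.deg2rad(12.8); C=np.array([560.7,-119,120.]); ex=np.array([np.cos(yaw),np.sin(yaw),0]); ey=np.array([-np.sin(yaw),np.cos(yaw),0])
R0=R.from_euler('xyz',[np.pi,0,np.pi/2+yaw])
def tilt(o):
    Rc=R.from_euler('xyz',o['tcp_rot']); return np.degrees((Rc*R0.inv()).as_rotvec()@ex)
def st(p): d=np.asarray(p)-C; return np.array([d@ex,d@ey,d[2]])
def pose(off,t):
    r=R.from_rotvec(np.deg2rad(t)*ex); return C+r.apply(off[0]*ex+off[1]*ey+np.array([0,0,off[2]])), r*R0
def rows(off,ts,o):
    Rc=R.from_euler('xyz',o['tcp_rot'])
    for t in ts:
        p,r=pose(off,t); d=(p-o['tool_pos'])/10; v=np.degrees((r*Rc.inv()).as_rotvec())
        print(','.join(f'{x:.2f}' for x in d)+','+','.join(f'{x:.1f}' for x in v))
def status(log=None):
    o=bot.get_obs(); t=tilt(o); s=st(o['tool_pos'])
    print('t',round(float(o['time']),2),'tilt',round(t,2),'st',s.round(1),'off0',R.from_euler('x',-t,degrees=True).apply(s).round(1),'F',o['contact_force'].round(1),'M',o['moment'].round(3),'tau',o['tau'].round(2),'w',round(float(o['grip_width']),1))
    if log:
        with open('log.jsonl','a') as f: f.write(json.dumps({'tag':log,**{k:np.asarray(v).tolist() for k,v in o.items()}})+'\n')
    return o,t
E
python3 - <<'E'
from g import *
o,t=status('static')
rows([1.5,-25.2,58.2],[t+2*i for i in range(1,6)],o)
E
```

```text
t 4.0 tilt -0.68 st [  1.3 -25.2  58.3] off0 [  1.3 -25.9  58. ] F [ 4.3  0.2 -1.6] M [ 0.121 -0.709 -0.03 ] tau [ -0.94 -50.23 -23.43  -0.55   1.18   0.  ] w 28.3
0.05,-0.12,-0.07,1.8,1.1,-0.0
0.09,-0.32,-0.16,3.8,1.5,-0.0
0.13,-0.51,-0.27,5.7,2.0,-0.0
0.18,-0.69,-0.37,7.7,2.4,0.0
0.22,-0.88,-0.49,9.6,2.8,0.0
```

```bash
cat > n.sh <<'E'
python3 - "$@" <<'P'
import sys
from g import *
o,t=status(sys.argv[1])
s=float(sys.argv[2]); off=eval(sys.argv[3])
rows(off,[t+s*i for i in range(1,6)],o)
P
E
python3 -m inch '[0.05,-0.15,-0.07,2,0.5,0,-1, 0.1,-0.35,-0.16,4,0.9,0,-1, 0.14,-0.54,-0.27,6,1.3,0,-1, 0.18,-0.73,-0.37,8,1.8,0,-1, 0.22,-0.91,-0.49,10,2.2,0,-1]' >/dev/null; bash n.sh f1 2 '[1.5,-25.2,58.2]'
```

```text
t 4.5 tilt 9.79 st [  1.4 -34.5  52.8] off0 [  1.4 -25.   57.9] F [ 1.3  4.5 -3.1] M [ 0.623 -0.159 -0.064] tau [ -1.81 -55.27 -25.21  -0.88  -0.06   0.29] w 28.2
0.06,-0.20,-0.10,1.8,1.1,0.1
0.10,-0.38,-0.23,3.7,1.6,0.1
0.13,-0.55,-0.37,5.7,2.0,0.1
0.17,-0.71,-0.51,7.6,2.4,0.1
0.21,-0.87,-0.66,9.6,2.9,0.2
```

```bash
python3 -m inch '[0.05,-0.2,-0.1,2,0.5,0,-1, 0.09,-0.38,-0.23,4,1,0,-1, 0.13,-0.55,-0.37,6,1.4,0,-1, 0.17,-0.71,-0.51,8,1.9,0,-1, 0.21,-0.87,-0.66,10,2.4,0,-1]' >/dev/null; bash n.sh f1 2 '[1.5,-25.2,58.2]'
```

```text
t 5.0 tilt 20.31 st [  1.3 -43.1  45.6] off0 [  1.3 -24.6  57.7] F [ 0.5  5.4 -3.7] M [ 0.433 -0.24  -0.106] tau [ -2.88 -59.92 -25.37  -0.33   0.36   0.19] w 28.2
0.07,-0.22,-0.13,1.8,0.9,0.2
0.10,-0.37,-0.29,3.8,1.4,0.2
0.13,-0.51,-0.46,5.7,1.8,0.2
0.16,-0.65,-0.63,7.7,2.2,0.2
0.19,-0.78,-0.81,9.6,2.7,0.2
```

```bash
python3 -m inch '[0.07,-0.22,-0.13,2,0.5,0,-1, 0.1,-0.37,-0.29,4,1,0,-1, 0.13,-0.51,-0.46,6,1.4,0,-1, 0.16,-0.65,-0.63,8,1.9,0,-1, 0.19,-0.78,-0.81,10,2.4,0,-1]' >/dev/null; bash n.sh f1 2 '[1.5,-25.2,58.2]'
```

```text
t 5.5 tilt 30.87 st [  1.3 -50.5  36.7] off0 [  1.3 -24.5  57.4] F [-0.2  7.7 -4.5] M [ 0.405 -0.287 -0.213] tau [-3.920e+00 -6.431e+01 -2.510e+01  6.000e-02  9.700e-01  1.200e-01] w 28.0
0.07,-0.22,-0.15,1.9,0.7,0.2
0.10,-0.33,-0.34,3.8,1.2,0.3
0.13,-0.44,-0.53,5.8,1.6,0.3
0.15,-0.55,-0.72,7.7,2.0,0.3
0.17,-0.64,-0.92,9.7,2.5,0.3
```

```bash
python3 -m inch '[0.05,-0.15,-0.18,2,0.5,0,-1, 0.07,-0.26,-0.37,4,1,0,-1, 0.1,-0.37,-0.56,6,1.4,0,-1, 0.12,-0.47,-0.75,8,1.9,0,-1, 0.15,-0.57,-0.95,10,2.4,0,-1]' >/dev/null; bash n.sh f1 2 '[1.3,-24.3,56.5]'
```

```text
t 6.0 tilt 41.39 st [  1.2 -56.1  26.8] off0 [  1.2 -24.4  57.2] F [-0.7  7.6 -2.8] M [ 0.269 -0.151 -0.121] tau [ -3.78 -67.49 -24.08   0.69   1.49   0.07] w 28.2
0.02,-0.04,-0.24,1.9,0.5,0.2
0.04,-0.12,-0.44,3.9,1.0,0.2
0.05,-0.19,-0.64,5.8,1.4,0.2
0.07,-0.26,-0.84,7.8,1.8,0.3
0.08,-0.31,-1.05,9.7,2.3,0.3
```

```bash
python3 -m inch '[0.02,-0.06,-0.22,2,0.5,0,-1, 0.04,-0.14,-0.43,4,1,0,-1, 0.06,-0.21,-0.63,6,1.4,0,-1, 0.07,-0.28,-0.83,8,1.9,0,-1, 0.08,-0.33,-1.04,10,2.4,0,-1]' >/dev/null; bash n.sh f1 2 '[1.3,-24.3,56.5]'
```

```text
t 6.5 tilt 51.82 st [  1.2 -59.7  16.3] off0 [  1.2 -24.1  56.9] F [-0.3  4.4 -0.3] M [-0.031 -0.224 -0.139] tau [-2.190e+00 -6.936e+01 -2.194e+01  1.200e+00  2.260e+00  3.000e-02] w 28.5
0.02,-0.03,-0.25,2.0,0.4,0.2
0.03,-0.07,-0.46,3.9,0.8,0.2
0.04,-0.10,-0.67,5.9,1.2,0.2
0.04,-0.13,-0.89,7.8,1.7,0.2
0.05,-0.15,-1.10,9.8,2.1,0.2
```

```bash
python3 -m inch '[0.01,-0.04,-0.23,2,0.5,0,-1, 0.02,-0.08,-0.45,4,1,0,-1, 0.03,-0.11,-0.66,6,1.4,0,-1, 0.04,-0.14,-0.88,8,1.9,0,-1, 0.04,-0.16,-1.09,10,2.3,0,-1]' >/dev/null; bash n.sh f1 2 '[1.3,-24.3,56.5]'
python3 - <<'E'
from h import *
import cv2
print(bot.get_obs()['joint_positions'])
cv2.imwrite("pics/s4.png",cv2.resize(bot.capture("side")[100:250,240:440,::-1],(800,600)))
E
```

```text
t 7.0 tilt 62.23 st [  1.2 -61.5   5.2] off0 [  1.2 -24.1  56.8] F [-0.7  3.5  0.5] M [-0.171 -0.195 -0.183] tau [-1.770e+00 -7.170e+01 -2.096e+01  1.440e+00  2.690e+00  2.000e-02] w 28.3
0.01,0.00,-0.25,2.0,0.3,0.2
0.01,-0.00,-0.46,3.9,0.7,0.2
0.01,0.00,-0.68,5.9,1.2,0.2
0.01,0.01,-0.89,7.8,1.6,0.2
0.01,0.03,-1.11,9.8,2.1,0.2
[-0.73511822  1.10353332  0.78914546  0.65065516  2.1391662  -0.86120894]
```

View pics/s4.png

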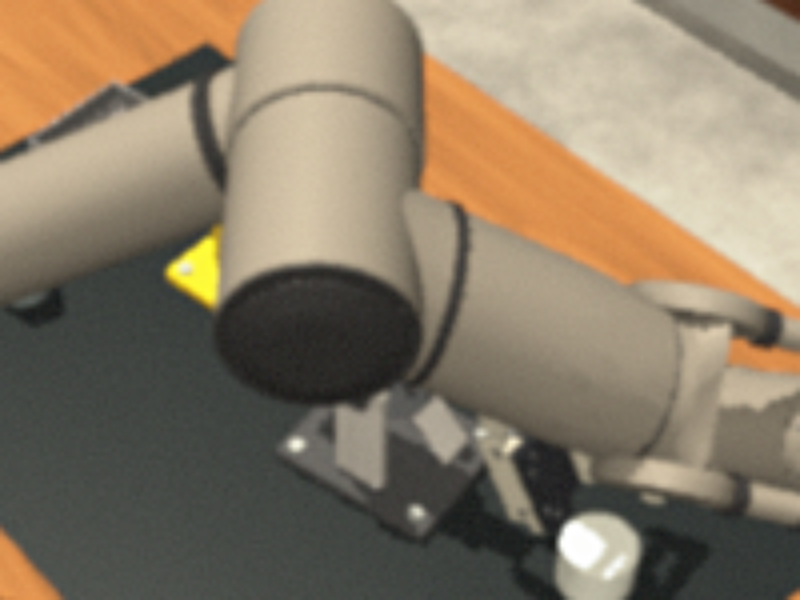

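Run:
```python
from h import *
import cv2
cv2.imwrite("pics/sc4.png",cv2.resize(bot.capture("scene")[90:290,200:480,::-1],(800,571)))
```

```text
(no output)
```

View pics/sc4.png

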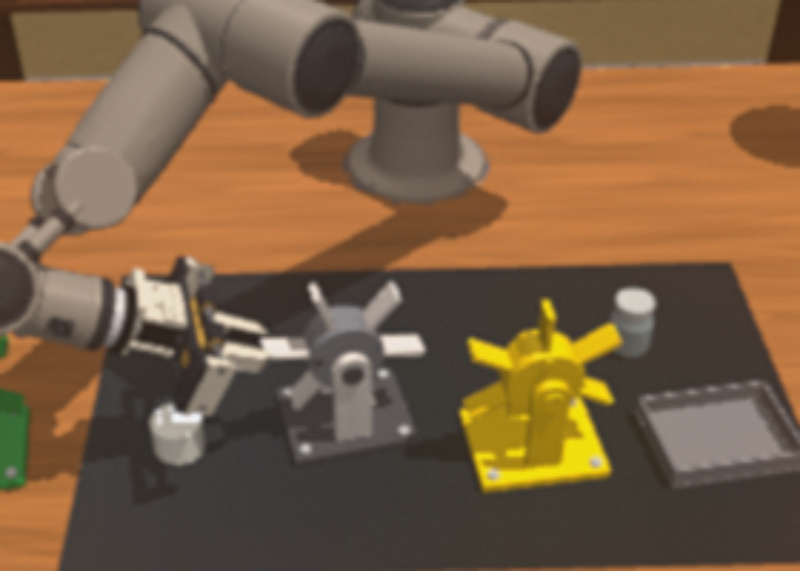

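```bash
cat > m.sh <<'E'
python3 - "$@" <<'P'
import sys
from g import *
o,t=status(None)
for a in sys.argv[1:]:
    off,ts=eval(a); rows(off,ts,o)
P
E
bash m.sh '([1.3,-24.1,82],[62])' '([1.3,-24.1,107],[62])'
```

```text
t 7.1 tilt 62.21 st [  1.2 -61.8   3.5] off0 [  1.2 -25.7  56.3] F [ 1.5  1.6 -4.8] M [-0.982 -0.468 -0.247] tau [ -1.71 -72.29 -21.51   2.49   4.42   0.16] w 28.1
0.50,-2.14,1.37,-0.2,-0.2,0.3
0.99,-4.29,2.55,-0.2,-0.2,0.3
```

```bash
python3 -m inch '[0,0,0,0,0,0,0.3, 0,0,0,0,0,0,0.3, 0,0,0,0,0,0,0.3, 0.25,-1.07,0.6,0,0,0,0.3, 0.5,-2.14,1.37,0,0,0,0.3]' >/dev/null; bash m.sh '([1.3,-24,107],[58,50,42,34,26])'
```

```text
t 7.6 tilt 62.18 st [  1.3 -83.8  18. ] off0 [  1.3 -23.2  82.5] F [-0.7 -0.4 -0.7] M [-0.461 -0.081 -0.016] tau [  0.78 -72.3  -19.67   2.05   2.58  -0.31] w 58.8
0.44,-1.91,1.84,-4.0,-1.1,0.3
0.30,-1.32,3.24,-11.8,-2.9,0.3
0.13,-0.54,4.55,-19.6,-4.6,0.3
-0.09,0.40,5.73,-27.5,-6.4,0.3
-0.34,1.50,6.77,-35.3,-8.1,0.3
```

```bash
python3 -m inch '[0.44,-1.91,1.84,-4,-1,0,0.3, 0.3,-1.32,3.24,-11.8,-2.7,0,0.3, 0.13,-0.54,4.55,-19.6,-4.5,0,0.3, -0.09,0.4,5.73,-27.5,-6.2,0,0.3, -0.34,1.5,6.77,-35.3,-8,0,0.3]' >/dev/null; bash m.sh '([1.3,-26,107],[18,10,2,0])' '([1.3,-29,85],[0])'
```

```text
t 8.1 tilt 25.51 st [  1.2 -69.2  87.8] off0 [  1.2 -24.7 109.1] F [ 0.7 -0.5  0.4] M [-0.17  -0.117 -0.036] tau [ -5.56 -53.72 -25.77   2.11   3.25  -0.46] w 59.7
-0.24,1.12,0.59,-7.4,-1.5,0.4
-0.54,2.44,1.30,-15.2,-3.2,0.4
-0.86,3.86,1.82,-23.0,-5.0,0.4
-0.94,4.22,1.92,-24.9,-5.4,0.4
-0.88,3.93,-0.28,-24.9,-5.4,0.4
```

```bash
python3 -m inch '[-0.24,1.12,0.59,-7.4,-1.6,0.4,0.3, -0.54,2.44,1.3,-15.2,-3.3,0.4,0.3, -0.86,3.86,1.82,-23,-5.1,0.4,0.3, -0.91,4,1,-24.9,-5.4,0.4,0.3, -0.88,3.93,-0.28,-24.9,-5.4,0.4,0.3]' >/dev/null; bash m.sh '([1.3,-29,56.8],[0])'
python3 - <<'E'
from h import *
import cv2
print(bot.calibration("wrist"))
cv2.imwrite("pics/w5.png",bot.capture("wrist")[:,:,::-1])
cv2.imwrite("pics/s5.png",cv2.resize(bot.capture("scene")[170:270,250:400,::-1],(750,500)))
E
```

```text
t 8.6 tilt -0.15 st [  2.1 -27.1  87.5] off0 [  2.1 -27.3  87.5] F [1.2 0.1 0.2] M [ 0.035 -0.014 -0.   ] tau [  1.6  -51.46 -25.52  -0.18   0.39   0.33] w 59.6
-0.04,-0.21,-3.07,0.1,0.2,-0.2
{'fx': 290.3088715754061, 'fy': 290.3088715754061, 'cx': 319.90842509580096, 'cy': 198.03196758031115, 'cam_to_world': array([[ 9.74149901e-01,  2.15141364e-01,  6.88924046e-02,
         5.49653194e+02],
       [ 2.25863511e-01, -9.33255040e-01, -2.79321864e-01,
        -6.96291932e+01],
       [ 4.20049705e-03,  2.87661646e-01, -9.57722889e-01,
         3.93588133e+02],
       [ 0.00000000e+00,  0.00000000e+00,  0.00000000e+00,
         1.00000000e+00]])}
```

View pics/w5.png

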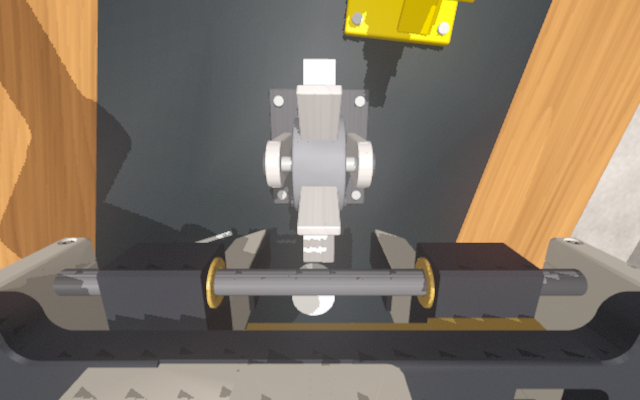

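View pics/s5.png

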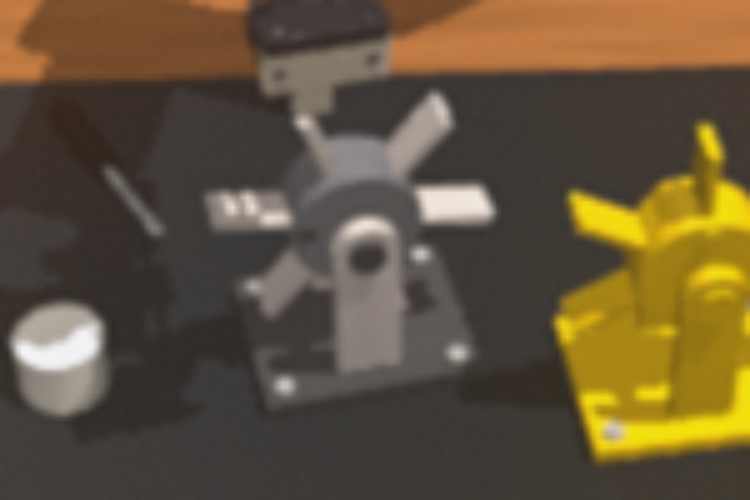

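```bash
cat >> g.py <<'E'
def cyl(cal,u,v,r=95):
    o,d=ray(cal,u,v); o=o-C
    M=np.eye(3)-np.outer(ex,ex); a=M@o;b=M@d
    q=np.roots([b@b,2*a@b,a@a-r**2]); t=min(q.real); p=o+t*d; return np.round([p@ex,p@ey,p[2],np.degrees(np.arctan2(p@ey,p[2]))],1)
E
python3 - <<'E'
from g import *
W=bot.calibration("wrist")
print(cyl(W,319.5,230),cyl(W,319.5,89.5))
E
```

```text
[ -0.8 -26.5  91.2 -16.2] [-0.9 62.3 71.7 41. ]
```

```bash
python3 -m inch '[-0.1,0.1,-2,0,0,0,0.3, -0.1,0.15,-3,0,0,0,0.3, -0.1,0.15,-3,0,0,0,-1, -0.1,0.15,-3,0,0,0,-1, -0.1,0.15,-3,0,0,0,-1]' >/dev/null
python3 -m inch '[0,0,0,0,0,0,-1, 0,0,0,0,0,0,-1, 0,0,0,0,0,0,-1, 0,0,0,0,0,0,-1, 0,0,0,0,0,0,-1]' >/dev/null;  bash n.sh static2 2 '[1.3,-25.2,57.5]'
```

```text
t 9.7 tilt 0.06 st [  1.  -28.   54.7] off0 [  1.  -27.9  54.8] F [4.7 0.3 0.6] M [-0.076 -0.877  0.015] tau [ -0.64 -49.04 -21.72  -0.45   1.62   0.  ] w 28.9
0.01,0.08,0.18,1.9,0.5,-0.0
0.06,-0.11,0.08,3.9,0.9,-0.0
0.10,-0.30,-0.02,5.8,1.4,-0.0
0.14,-0.48,-0.13,7.8,1.8,-0.0
0.18,-0.66,-0.25,9.7,2.2,0.0
```

Run:
```python
from g import *
o,t=status()
rows([1,-27.8,54.8],[t+2*i for i in range(1,6)],o)
```

```text
t 9.7 tilt 0.06 st [  1.  -28.   54.7] off0 [  1.  -27.9  54.8] F [4.7 0.3 0.6] M [-0.076 -0.877  0.015] tau [ -0.64 -49.04 -21.72  -0.45   1.62   0.  ] w 28.9
0.04,-0.17,-0.10,1.9,0.5,-0.0
0.08,-0.35,-0.20,3.9,0.9,-0.0
0.12,-0.53,-0.32,5.8,1.4,-0.0
0.16,-0.70,-0.44,7.8,1.8,-0.0
0.20,-0.87,-0.56,9.7,2.2,0.0
```

```bash
python3 -m inch '[0.04,-0.17,-0.1,2,0.5,0,-1, 0.08,-0.35,-0.2,3.9,0.9,0,-1, 0.12,-0.53,-0.32,5.8,1.4,0,-1, 0.16,-0.7,-0.44,7.8,1.8,0,-1, 0.2,-0.87,-0.56,9.7,2.2,0,-1]' >/dev/null; bash n.sh f2 2 '[1,-27,54.5]'
```

```text
t 10.2 tilt 10.22 st [  1.  -37.1  48.7] off0 [  1.  -27.9  54.5] F [ 4.4  3.  -1.4] M [ 0.369 -0.622 -0.095] tau [ -1.44 -55.15 -23.47  -0.86   0.89   0.26] w 28.7
0.01,-0.08,-0.11,1.9,0.5,0.0
0.05,-0.24,-0.25,3.9,0.9,0.0
0.09,-0.40,-0.39,5.8,1.4,0.0
0.12,-0.55,-0.53,7.8,1.8,0.0
0.15,-0.69,-0.68,9.7,2.2,0.0
```

```bash
python3 -m inch '[0.03,-0.12,-0.11,2,0.5,0,-1, 0.06,-0.28,-0.25,4,0.9,0,-1, 0.1,-0.44,-0.39,5.9,1.4,0,-1, 0.13,-0.59,-0.53,7.9,1.8,0,-1, 0.17,-0.73,-0.68,9.8,2.2,0,-1]' >/dev/null; bash n.sh f2 2 '[1,-27,54.5]'
```

```text
t 10.7 tilt 20.48 st [  1.  -44.4  41.4] off0 [  1.  -27.1  54.3] F [ 4.6  2.6 -2.8] M [ 0.242 -0.615 -0.253] tau [ -2.19 -59.13 -23.35  -0.4    1.39   0.18] w 28.8
0.03,-0.14,-0.14,1.9,0.5,0.0
0.06,-0.27,-0.30,3.9,0.9,0.0
0.09,-0.40,-0.47,5.8,1.4,0.0
0.12,-0.52,-0.64,7.8,1.8,0.0
0.14,-0.64,-0.82,9.7,2.2,0.0
```

```bash
python3 -m inch '[0.03,-0.14,-0.14,2,0.5,0,-1, 0.06,-0.28,-0.3,4,0.9,0,-1, 0.09,-0.41,-0.47,5.9,1.4,0,-1, 0.12,-0.53,-0.64,7.9,1.8,0,-1, 0.15,-0.65,-0.82,9.8,2.2,0,-1]' >/dev/null; bash n.sh f2 2 '[1,-26.8,54.2]'
```

```text
t 11.2 tilt 30.75 st [  1.  -50.7  32.8] off0 [  1.  -26.8  54.2] F [ 4.2  5.4 -3. ] M [ 0.151 -0.662 -0.396] tau [ -2.95 -63.14 -22.96  -0.09   1.98   0.12] w 28.7
0.02,-0.11,-0.18,1.9,0.5,0.0
0.05,-0.22,-0.36,3.9,0.9,0.0
0.07,-0.31,-0.55,5.8,1.4,0.0
0.09,-0.40,-0.74,7.8,1.8,0.0
0.11,-0.49,-0.93,9.7,2.3,0.0
```

```bash
python3 -m inch '[0.02,-0.11,-0.18,2,0.5,0,-1, 0.05,-0.22,-0.36,4,0.9,0,-1, 0.07,-0.31,-0.55,5.9,1.4,0,-1, 0.09,-0.4,-0.74,7.9,1.8,0,-1, 0.11,-0.49,-0.93,9.8,2.2,0,-1]' >/dev/null; bash n.sh f2 2 '[1,-26.4,54]'
```

```text
t 11.7 tilt 41.0 st [  1.  -55.5  23.2] off0 [  1.  -26.6  53.9] F [ 3.8  5.5 -0.8] M [ 0.073 -0.578 -0.543] tau [-3.410e+00 -6.650e+01 -2.217e+01  2.000e-01  2.560e+00  5.000e-02] w 28.8
0.01,-0.07,-0.17,1.9,0.5,0.0
0.03,-0.13,-0.37,3.9,1.0,0.0
0.04,-0.20,-0.57,5.8,1.4,0.0
0.05,-0.25,-0.77,7.8,1.8,0.0
0.07,-0.30,-0.98,9.7,2.3,0.0
```

```bash
python3 -m inch '[0.01,-0.07,-0.18,2,0.5,0,-1, 0.03,-0.14,-0.37,4,0.9,0,-1, 0.04,-0.2,-0.57,5.9,1.4,0,-1, 0.05,-0.26,-0.77,7.9,1.8,0,-1, 0.07,-0.31,-0.98,9.8,2.3,0,-1]' >/dev/null; bash n.sh f2 2 '[1,-26.2,53.8]'
```

```text
t 12.2 tilt 51.26 st [  1.  -58.4  13.2] off0 [  1.  -26.2  53.9] F [ 3.6  5.5 -1.3] M [ 0.019 -0.506 -0.625] tau [-3.510e+00 -6.942e+01 -2.135e+01  5.700e-01  2.960e+00 -3.000e-02] w 28.9
0.01,-0.03,-0.21,1.9,0.5,-0.0
0.01,-0.07,-0.41,3.9,0.9,-0.0
0.02,-0.10,-0.62,5.8,1.4,-0.0
0.02,-0.12,-0.83,7.8,1.8,-0.0
0.03,-0.13,-1.03,9.7,2.2,-0.0
```

```bash
python3 -m inch '[0.01,-0.03,-0.21,2,0.5,0,-1, 0.01,-0.07,-0.41,4,0.9,0,-1, 0.02,-0.1,-0.62,5.9,1.4,0,-1, 0.02,-0.12,-0.83,7.9,1.8,0,-1, 0.03,-0.13,-1.03,9.8,2.2,0,-1]' >/dev/null; bash n.sh f2 2 '[1,-26.2,53.8]'
```

```text
t 12.7 tilt 61.48 st [  1.  -59.7   2.7] off0 [  1.  -26.2  53.7] F [ 3.9  5.  -0.5] M [-0.093 -0.405 -0.76 ] tau [-3.490e+00 -7.150e+01 -2.046e+01  7.500e-01  3.400e+00 -6.000e-02] w 28.8
0.00,-0.01,-0.21,1.9,0.5,-0.0
0.00,-0.01,-0.42,3.9,1.0,-0.0
-0.00,-0.00,-0.63,5.8,1.4,-0.0
-0.01,0.01,-0.83,7.8,1.8,-0.0
-0.01,0.03,-1.04,9.7,2.3,-0.0
```

```bash
cat > an.py <<'E'
from g import *
from scipy.optimize import least_squares
L=[json.loads(l) for l in open('log.jsonl')]
LS=0.176
def ana(d):
    t=tilt(d); r=R.from_rotvec(np.deg2rad(t)*ex)
    z=r.apply([0,0,1.]); tcp=np.array(d['tool_pos'])/1e3
    sen=tcp+LS*z; g=tcp+0.0188*z
    F=np.array(d['contact_force']); M=np.array(d['moment'])+0.54*np.sin(np.deg2rad(t))*ex
    T=(np.cross(sen-C/1e3,F)+M)@ex
    # rad/tan
    rg=g-C/1e3; rg-= (rg@ex)*ex; ra=np.linalg.norm(rg); ur=rg/ra; ut=np.cross(ex,ur)
    Mp=(np.cross(sen-g,F)+M)@ex
    Ft_m=-M@ex  # 
    phi=np.degrees(np.arctan2(rg@ey,rg[2]))
    return dict(tag=d['tag'],t=t,phi=phi,T=T,TF=(np.cross(rg,F))@ex,Mpad=Mp,Fr=F@ur,Ft=F@ut,tau1=d['tau'][0],Mx=M@ex,ra=ra)
if __name__=='__main__':
    for d in L:
        a=ana(d); print(a['tag'],*(f"{k}={a[k]:.2f}" for k in list(a)[1:]))
E
python3 an.py
```

```text
static t=-0.68 phi=-17.99 T=0.17 TF=0.10 Mpad=0.07 Fr=-1.27 Ft=1.20 tau1=-0.94 Mx=-0.05 ra=0.08
f1 t=9.79 phi=-27.83 T=-0.07 TF=-0.18 Mpad=0.11 Fr=-4.66 Ft=-2.20 tau1=-1.81 Mx=0.66 ra=0.08
f1 t=20.31 phi=-38.13 T=-0.15 TF=-0.14 Mpad=-0.00 Fr=-6.06 Ft=-1.80 tau1=-2.88 Mx=0.56 ra=0.08
f1 t=30.87 phi=-48.68 T=-0.19 TF=-0.13 Mpad=-0.05 Fr=-8.64 Ft=-1.66 tau1=-3.92 Mx=0.61 ra=0.08
f1 t=41.39 phi=-59.17 T=-0.13 TF=-0.12 Mpad=-0.01 Fr=-7.89 Ft=-1.45 tau1=-3.78 Mx=0.59 ra=0.08
f1 t=51.82 phi=-69.47 T=-0.14 TF=-0.10 Mpad=-0.04 Fr=-4.19 Ft=-1.25 tau1=-2.19 Mx=0.35 ra=0.08
f1 t=62.23 phi=-79.89 T=-0.15 TF=-0.09 Mpad=-0.06 Fr=-3.46 Ft=-1.08 tau1=-1.77 Mx=0.27 ra=0.08
static2 t=0.06 phi=-20.85 T=-0.12 TF=0.04 Mpad=-0.15 Fr=0.86 Ft=0.46 tau1=-0.64 Mx=-0.27 ra=0.08
f2 t=10.22 phi=-31.04 T=-0.02 TF=-0.07 Mpad=0.06 Fr=-2.23 Ft=-0.93 tau1=-1.44 Mx=0.32 ra=0.08
f2 t=20.48 phi=-40.79 T=0.26 TF=0.05 Mpad=0.21 Fr=-3.14 Ft=0.66 tau1=-2.19 Mx=0.29 ra=0.08
f2 t=30.75 phi=-50.91 T=-0.11 TF=-0.03 Mpad=-0.07 Fr=-5.27 Ft=-0.44 tau1=-2.95 Mx=0.28 ra=0.08
f2 t=41.00 phi=-61.11 T=-0.27 TF=-0.11 Mpad=-0.15 Fr=-4.35 Ft=-1.47 tau1=-3.41 Mx=0.30 ra=0.08
f2 t=51.26 phi=-71.11 T=0.03 TF=-0.02 Mpad=0.04 Fr=-4.74 Ft=-0.21 tau1=-3.51 Mx=0.33 ra=0.08
f2 t=61.48 phi=-81.32 T=0.05 TF=-0.01 Mpad=0.06 Fr=-3.99 Ft=-0.15 tau1=-3.49 Mx=0.29 ra=0.08
```

```bash
cat >> an.py <<'E'
    print()
    for d in L:
        t=tilt(d); r=R.from_rotvec(np.deg2rad(t)*ex); z=r.apply([0,0,1.]); tcp=np.array(d['tool_pos'])/1e3
        sen=tcp+LS*z; g=tcp+0.0188*z; rg=g-C/1e3; rg-=(rg@ex)*ex; ra=np.linalg.norm(rg); ur=rg/ra; ut=np.cross(ex,ur)
        F=np.array(d['contact_force']); M=np.array(d['moment'])+0.54*np.sin(np.deg2rad(t))*ex
        # perpendicular-to-tool force from M
        kt=np.cross(g-sen,ut)@ex; kr=np.cross(g-sen,ur)@ex
        # LSQ: unknown Fr,Ft,Mp ; meas F.ur,F.ut (0.6), M(0.025), Mp prior 0.05
        A=np.array([[1/.6,0,0],[0,1/.6,0],[kr/.025,kt/.025,1/.025],[0,0,1/.05]]); b=np.array([F@ur/.6,F@ut/.6,M@ex/.025,0])
        x,*_=np.linalg.lstsq(A,b,rcond=None); cov=np.linalg.inv(A.T@A); v=np.array([0,ra,1])
        print(d['tag'],f"{t:.1f} Fr {x[0]:.1f} Ft {x[1]:.1f} Mp {x[2]:.3f} T {v@x:.3f} sd {np.sqrt(v@cov@v):.3f}")
E
python3 an.py | sed -n '/^$/,$p'
```

```text
static -0.7 Fr -1.4 Ft 0.9 Mp 0.014 T 0.087 sd 0.068
f1 9.8 Fr -4.8 Ft -2.7 Mp 0.022 T -0.194 sd 0.068
f1 20.3 Fr -6.1 Ft -1.8 Mp -0.001 T -0.144 sd 0.067
f1 30.9 Fr -8.6 Ft -1.4 Mp -0.011 T -0.124 sd 0.067
f1 41.4 Fr -7.9 Ft -1.4 Mp -0.002 T -0.114 sd 0.067
f1 51.8 Fr -4.1 Ft -1.1 Mp -0.009 T -0.093 sd 0.067
f1 62.2 Fr -3.4 Ft -0.8 Mp -0.012 T -0.077 sd 0.067
static2 0.1 Fr 1.1 Ft 1.1 Mp -0.032 T 0.057 sd 0.067
f2 10.2 Fr -2.3 Ft -1.2 Mp 0.012 T -0.081 sd 0.067
f2 20.5 Fr -3.5 Ft -0.3 Mp 0.044 T 0.022 sd 0.067
f2 30.8 Fr -5.1 Ft -0.1 Mp -0.015 T -0.024 sd 0.067
f2 41.0 Fr -4.1 Ft -0.8 Mp -0.032 T -0.093 sd 0.067
f2 51.3 Fr -4.8 Ft -0.4 Mp 0.009 T -0.022 sd 0.067
f2 61.5 Fr -4.1 Ft -0.4 Mp 0.012 T -0.019 sd 0.067
```

```bash
python3 -m inch '[0,0,0,0,0,0,0.3, 0,0,0,0,0,0,0.3, 0,0,0,0,0,0,0.3, 0.25,-1.07,0.6,0,0,0,0.3, 0.6,-2.4,1.5,0,0,0,0.3]' >/dev/null; bash m.sh '([1,-20,107],[56])' '([1,-10,110],[48,40,32])' '([1,0,110],[24,20])'
```

```text
t 13.2 tilt 61.5 st [  1.2 -84.4  18.3] off0 [  1.2 -24.2  82.9] F [ 0.7 -0.   0.7] M [-0.446 -0.106 -0.027] tau [  0.82 -72.55 -19.17   1.97   2.42  -0.43] w 59.1
0.33,-1.52,2.49,-5.4,-1.2,-0.1
0.07,-0.40,4.79,-13.2,-3.0,-0.1
-0.15,0.58,5.95,-21.0,-4.8,-0.1
-0.41,1.71,6.97,-28.8,-6.5,-0.1
-0.90,3.86,8.22,-36.6,-8.3,-0.1
-1.05,4.56,8.50,-40.5,-9.2,-0.1
```

```bash
python3 -m inch '[0.33,-1.52,2.49,-5.4,-1.2,0,0.3, 0.07,-0.4,4.79,-13.2,-3,0,0.3, -0.15,0.58,5.95,-21,-4.8,0,0.3, -0.41,1.71,6.97,-28.8,-6.5,0,0.3, -0.9,3.86,8.22,-36.6,-8.3,0,0.3]' >/dev/null; bash m.sh '([1,0,110],[20])'
python3 - <<'E'
from g import *
import cv2
W=bot.calibration("wrist"); np.save('w6.npy',W['cam_to_world'])
cv2.imwrite("pics/w6.png",bot.capture("wrist")[:,:,::-1])
cv2.imwrite("pics/s6.png",cv2.resize(bot.capture("scene")[170:270,250:400,::-1],(750,500)))
E
```

```text
t 13.7 tilt 23.52 st [  0.4 -46.1 102. ] off0 [  0.4  -1.6 111.9] F [1.4 0.2 1. ] M [-0.186 -0.093 -0.061] tau [ -7.66 -51.21 -26.36   1.9    3.21  -0.75] w 59.9
-0.12,0.84,0.14,-3.4,-0.7,0.0
```

View pics/w6.png

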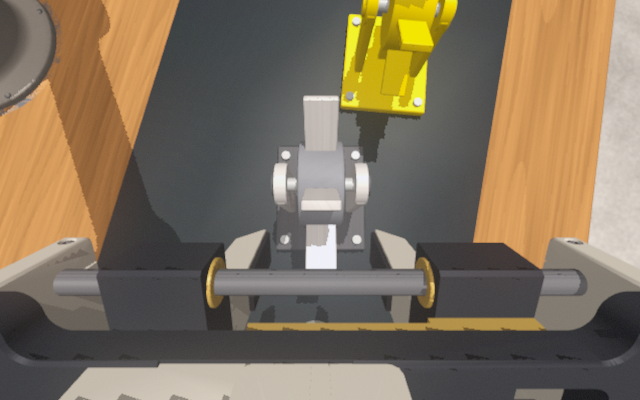

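View pics/s6.png

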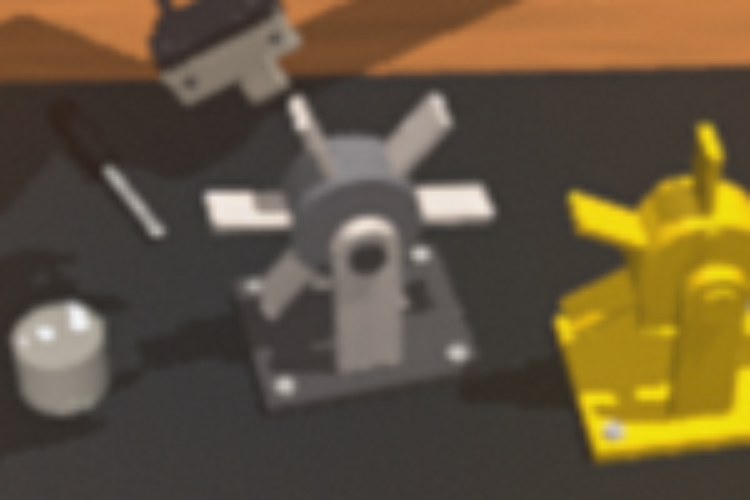

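Run:
```python
from g import *
W=bot.calibration("wrist"); S=bot.calibration("scene")
print(cyl(W,321,206),cyl(W,321,97))
for f,n in (('s5',[(305,122),(443,102)]),('s6',[(297,100),(443,103)])):
  for u,v in n: print(f,cyl(S,250+u/5,170+v/5))
o,t=status()
rows([1,0,110],[20],o);rows([1,0,61],[20],o)
```

```text
[  1.8 -23.6  92.  -14.4] [ 1.6 86.7 42.5 63.9]
s5 [ 14.1 -28.8  90.5 -17.6]
s5 [-10.3  67.3  67.   45.1]
s6 [ -8.5 -29.1  90.4 -17.8]
s6 [-8.9 66.9 67.4 44.8]
t 13.8 tilt 23.48 st [  1.9 -40.3 107.4] off0 [  1.9   5.8 114.5] F [0.8 0.1 0.8] M [-0.221 -0.109  0.018] tau [  0.66 -55.67 -22.07   0.7    0.58   0.32] w 59.6
-0.15,0.24,-0.40,-3.5,-0.4,-0.4
-0.52,1.88,-5.00,-3.5,-0.4,-0.4
```

```bash
python3 -m inch '[-0.2,0.5,-0.8,-4,-0.6,-0.4,0.3, -0.35,1.2,-2.5,-4.5,-0.6,-0.4,0.3, -0.45,1.75,-4.2,-4.8,-0.6,-0.4,0.3, -0.53,2.05,-4.9,-4.8,-0.6,-0.4,0.3, -0.53,2.05,-4.9,-4.8,-0.6,-0.4,-1]' >/dev/null;  bash m.sh '([1,0,61],[18.5])'
```

```text
t 14.3 tilt 18.79 st [  0.6 -18.8  57.6] off0 [ 0.6  0.8 60.6] F [-0.   1.1 -0.2] M [-0.169 -0.075  0.074] tau [  0.47 -54.63 -23.35   1.12   0.94  -0.  ] w 55.4
0.05,-0.05,0.03,-0.2,-0.3,-0.0
```

```bash
python3 -m inch '[0,0,0,0,0,0,-1, 0,0,0,0,0,0,-1, 0,0,0,0,0,0,-1, 0,0,0,0,0,0,-1, 0,0,0,0,0,0,-1]' >/dev/null
cat > plan.py <<'E'
# nominal rows for successive calls on the circle, each relative to its own start
import sys
from g import *
def plan(off,t0,step,n):
    for k in range(n):
        a=t0+5*step*k; p0,_=pose(off,a); out=[]
        for i in range(1,6):
            p,_=pose(off,a+step*i); d=(p-p0)/10; v=step*i*ex
            out.append(','.join(f'{x:.2f}' for x in d)+f',{v[0]:.1f},{v[1]:.1f},0,-1')
        print(f'{a:.0f}: '+', '.join(out))
E
python3 - <<'E'
from plan import *
o,t=status('static3')
s=R.from_euler('x',-t,degrees=True).apply(st(o['tool_pos']))
plan(s,t,1.2,9)
E
```

```text
t 14.8 tilt 18.72 st [  1.  -19.4  58. ] off0 [ 1.   0.3 61.2] F [ 1.8 -2.2  1. ] M [-0.361 -0.281 -0.053] tau [  0.5  -53.87 -22.68   1.11   1.64   0.  ] w 28.2
19: 0.03,-0.12,-0.04,1.2,0.3,0,-1, 0.05,-0.24,-0.09,2.3,0.5,0,-1, 0.08,-0.35,-0.13,3.5,0.8,0,-1, 0.11,-0.47,-0.18,4.7,1.1,0,-1, 0.13,-0.58,-0.23,5.9,1.3,0,-1
25: 0.03,-0.11,-0.05,1.2,0.3,0,-1, 0.05,-0.23,-0.11,2.3,0.5,0,-1, 0.08,-0.34,-0.17,3.5,0.8,0,-1, 0.10,-0.45,-0.23,4.7,1.1,0,-1, 0.13,-0.55,-0.30,5.9,1.3,0,-1
31: 0.02,-0.11,-0.07,1.2,0.3,0,-1, 0.05,-0.21,-0.13,2.3,0.5,0,-1, 0.07,-0.32,-0.21,3.5,0.8,0,-1, 0.10,-0.42,-0.28,4.7,1.1,0,-1, 0.12,-0.52,-0.35,5.9,1.3,0,-1
37: 0.02,-0.10,-0.08,1.2,0.3,0,-1, 0.04,-0.20,-0.16,2.3,0.5,0,-1, 0.07,-0.29,-0.24,3.5,0.8,0,-1, 0.09,-0.39,-0.32,4.7,1.1,0,-1, 0.11,-0.48,-0.41,5.9,1.3,0,-1
43: 0.02,-0.09,-0.09,1.2,0.3,0,-1, 0.04,-0.18,-0.18,2.3,0.5,0,-1, 0.06,-0.27,-0.27,3.5,0.8,0,-1, 0.08,-0.35,-0.36,4.7,1.1,0,-1, 0.10,-0.44,-0.46,5.9,1.3,0,-1
49: 0.02,-0.08,-0.10,1.2,0.3,0,-1, 0.04,-0.16,-0.20,2.3,0.5,0,-1, 0.05,-0.24,-0.30,3.5,0.8,0,-1, 0.07,-0.32,-0.40,4.7,1.1,0,-1, 0.09,-0.39,-0.50,5.9,1.3,0,-1
55: 0.02,-0.07,-0.10,1.2,0.3,0,-1, 0.03,-0.14,-0.21,2.3,0.5,0,-1, 0.05,-0.21,-0.32,3.5,0.8,0,-1, 0.06,-0.27,-0.43,4.7,1.1,0,-1, 0.08,-0.34,-0.54,5.9,1.3,0,-1
61: 0.01,-0.06,-0.11,1.2,0.3,0,-1, 0.03,-0.12,-0.23,2.3,0.5,0,-1, 0.04,-0.17,-0.34,3.5,0.8,0,-1, 0.05,-0.23,-0.46,4.7,1.1,0,-1, 0.06,-0.28,-0.57,5.9,1.3,0,-1
67: 0.01,-0.05,-0.12,1.2,0.3,0,-1, 0.02,-0.09,-0.24,2.3,0.5,0,-1, 0.03,-0.14,-0.36,3.5,0.8,0,-1, 0.04,-0.18,-0.48,4.7,1.1,0,-1, 0.05,-0.22,-0.60,5.9,1.3,0,-1
```

```bash
cat > lg.sh <<'E'
python3 -c "
import sys
from g import *
status(sys.argv[1])" $1
E
python3 -m inch '[0.03,-0.12,-0.04,1.2,0.3,0,-1, 0.05,-0.24,-0.09,2.3,0.5,0,-1, 0.08,-0.35,-0.13,3.5,0.8,0,-1, 0.11,-0.47,-0.18,4.7,1.1,0,-1, 0.13,-0.58,-0.23,5.9,1.3,0,-1]' >/dev/null; bash lg.sh f3
python3 -m inch '[0.03,-0.11,-0.05,1.2,0.3,0,-1, 0.05,-0.23,-0.11,2.3,0.5,0,-1, 0.08,-0.34,-0.17,3.5,0.8,0,-1, 0.1,-0.45,-0.23,4.7,1.1,0,-1, 0.13,-0.55,-0.3,5.9,1.3,0,-1]' >/dev/null; bash lg.sh f3
python3 -m inch '[0.02,-0.11,-0.07,1.2,0.3,0,-1, 0.05,-0.21,-0.13,2.3,0.5,0,-1, 0.07,-0.32,-0.21,3.5,0.8,0,-1, 0.1,-0.42,-0.28,4.7,1.1,0,-1, 0.12,-0.52,-0.35,5.9,1.3,0,-1]' >/dev/null; bash lg.sh f3
python3 -m inch '[0.02,-0.1,-0.08,1.2,0.3,0,-1, 0.04,-0.2,-0.16,2.3,0.5,0,-1, 0.07,-0.29,-0.24,3.5,0.8,0,-1, 0.09,-0.39,-0.32,4.7,1.1,0,-1, 0.11,-0.48,-0.41,5.9,1.3,0,-1]' >/dev/null; bash lg.sh f3
```

```text
t 15.3 tilt 24.89 st [  1.  -25.4  55.4] off0 [ 1.   0.3 61. ] F [ 1.5  0.9 -1.8] M [-0.061 -0.232 -0.106] tau [ -0.73 -58.05 -23.58   0.66   1.35   0.12] w 28.2
t 15.8 tilt 31.05 st [  1.1 -31.   52.3] off0 [ 1.1  0.4 60.8] F [ 0.4  2.9 -1.4] M [-0.057 -0.214 -0.083] tau [ -1.1  -60.66 -23.56   0.97   1.59   0.09] w 28.4
t 16.3 tilt 37.22 st [  1.  -36.3  48.6] off0 [ 1.   0.4 60.6] F [ 0.7  3.9 -2.6] M [-0.002 -0.251 -0.151] tau [ -1.98 -63.74 -23.7    1.05   1.97   0.07] w 28.0
t 16.8 tilt 43.37 st [  1.  -41.2  44.3] off0 [ 1.   0.5 60.5] F [ 1.   5.2 -2.2] M [-0.06  -0.176 -0.16 ] tau [-2.480e+00 -6.607e+01 -2.345e+01  1.210e+00  2.240e+00  5.000e-02] w 28.2
```

```bash
python3 -m inch '[0.02,-0.09,-0.09,1.2,0.3,0,-1, 0.04,-0.18,-0.18,2.3,0.5,0,-1, 0.06,-0.26,-0.27,3.5,0.8,0,-1, 0.08,-0.34,-0.37,4.7,1.1,0,-1, 0.1,-0.42,-0.47,5.9,1.3,0,-1]' >/dev/null; bash lg.sh f3
python3 -m inch '[0.02,-0.08,-0.1,1.2,0.3,0,-1, 0.04,-0.16,-0.2,2.3,0.5,0,-1, 0.05,-0.23,-0.3,3.5,0.8,0,-1, 0.07,-0.3,-0.41,4.7,1.1,0,-1, 0.09,-0.37,-0.51,5.9,1.3,0,-1]' >/dev/null; bash lg.sh f3
python3 -m inch '[0.02,-0.07,-0.1,1.2,0.3,0,-1, 0.03,-0.13,-0.21,2.3,0.5,0,-1, 0.04,-0.2,-0.32,3.5,0.8,0,-1, 0.06,-0.26,-0.43,4.7,1.1,0,-1, 0.07,-0.32,-0.54,5.9,1.3,0,-1]' >/dev/null; bash lg.sh f3
python3 -m inch '[0.01,-0.06,-0.11,1.2,0.3,0,-1, 0.03,-0.11,-0.23,2.3,0.5,0,-1, 0.04,-0.17,-0.34,3.5,0.8,0,-1, 0.05,-0.22,-0.46,4.7,1.1,0,-1, 0.06,-0.27,-0.57,5.9,1.3,0,-1]' >/dev/null; bash lg.sh f3
python3 an.py | sed -n '/^$/,$p'|grep 3
```

```text
t 17.3 tilt 49.52 st [  1.1 -45.5  39.5] off0 [ 1.1  0.5 60.2] F [ 0.1  4.4 -2.3] M [-0.101 -0.18  -0.135] tau [-2.570e+00 -6.784e+01 -2.298e+01  1.410e+00  2.400e+00  2.000e-02] w 28.2
t 17.8 tilt 55.66 st [  1.1 -49.3  34.4] off0 [ 1.1  0.5 60.1] F [-0.7  5.8 -1.8] M [-0.196 -0.157 -0.136] tau [-2.970e+00 -6.968e+01 -2.269e+01  1.550e+00  2.530e+00 -1.000e-02] w 28.1
t 18.3 tilt 61.79 st [  1.1 -52.5  28.9] off0 [ 1.1  0.7 60. ] F [-0.7  5.9 -0.8] M [-0.172 -0.11  -0.243] tau [-3.430e+00 -7.115e+01 -2.220e+01  1.540e+00  2.750e+00 -3.000e-02] w 28.4
t 18.8 tilt 67.92 st [  1.1 -55.2  23.3] off0 [ 1.1  0.8 59.9] F [-0.7  7.5 -0.5] M [-0.164 -0.136 -0.213] tau [-3.910e+00 -7.245e+01 -2.190e+01  1.610e+00  2.790e+00 -6.000e-02] w 28.1
f1 20.3 Fr -6.1 Ft -1.8 Mp -0.001 T -0.144 sd 0.067
f1 30.9 Fr -8.6 Ft -1.4 Mp -0.011 T -0.124 sd 0.067
f1 51.8 Fr -4.1 Ft -1.1 Mp -0.009 T -0.093 sd 0.067
f1 62.2 Fr -3.4 Ft -0.8 Mp -0.012 T -0.077 sd 0.067
static2 0.1 Fr 1.1 Ft 1.1 Mp -0.032 T 0.057 sd 0.067
f2 10.2 Fr -2.3 Ft -1.2 Mp 0.012 T -0.081 sd 0.067
f2 20.5 Fr -3.5 Ft -0.3 Mp 0.044 T 0.022 sd 0.067
f2 30.8 Fr -5.1 Ft -0.1 Mp -0.015 T -0.024 sd 0.067
f2 41.0 Fr -4.1 Ft -0.8 Mp -0.032 T -0.093 sd 0.067
f2 51.3 Fr -4.8 Ft -0.4 Mp 0.009 T -0.022 sd 0.067
static3 18.7 Fr 1.7 Ft 1.7 Mp 0.018 T 0.152 sd 0.067
f3 24.9 Fr -1.8 Ft -0.5 Mp 0.031 T -0.009 sd 0.067
f3 31.1 Fr -2.6 Ft -1.3 Mp -0.017 T -0.117 sd 0.067
f3 37.2 Fr -4.3 Ft -1.6 Mp 0.013 T -0.117 sd 0.067
f3 43.4 Fr -4.9 Ft -1.8 Mp -0.009 T -0.155 sd 0.067
f3 49.5 Fr -4.8 Ft -1.6 Mp 0.023 T -0.103 sd 0.067
f3 55.7 Fr -5.8 Ft -1.5 Mp -0.013 T -0.134 sd 0.066
f3 61.8 Fr -5.6 Ft -1.9 Mp -0.011 T -0.164 sd 0.066
f3 67.9 Fr -7.0 Ft -2.1 Mp -0.011 T -0.179 sd 0.066
```

```bash
bash m.sh '([1,0.5,60],[67.9])' '([1,0.5,75],[67.9])' '([1,0.5,90],[67.9])'
```

```text
t 18.8 tilt 67.92 st [  1.1 -55.2  23.3] off0 [ 1.1  0.8 59.9] F [-0.7  7.5 -0.5] M [-0.164 -0.136 -0.213] tau [-3.910e+00 -7.245e+01 -2.190e+01  1.610e+00  2.790e+00 -6.000e-02] w 28.1
-0.00,-0.02,-0.02,-0.1,0.1,-0.1
0.31,-1.38,0.54,-0.1,0.1,-0.1
0.61,-2.73,1.11,-0.1,0.1,-0.1
```

```bash
python3 -m inch '[0,0,0,0,0,0,0.3, 0,0,0,0,0,0,0.3, 0,0,0,0,0,0,0.3, 0.31,-1.38,0.54,0,0,0,0.3, 0.61,-2.73,1.11,0,0,0,0.3]' >/dev/null; bash m.sh '([1,0,108],[62,54,46,38,30])'
```

```text
t 19.3 tilt 67.86 st [  0.9 -83.6  35.2] off0 [ 0.9  1.1 90.7] F [ 0.5 -0.2 -0.4] M [-0.498 -0.169  0.049] tau [  0.98 -73.72 -19.15   2.     2.5   -0.44] w 58.8
0.27,-1.14,1.55,-5.7,-1.1,-0.2
0.09,-0.37,2.83,-13.5,-2.9,-0.2
-0.12,0.58,3.98,-21.3,-4.7,-0.2
-0.37,1.67,4.99,-29.1,-6.5,-0.2
-0.64,2.89,5.83,-36.9,-8.3,-0.2
```

```bash
python3 -m inch '[0.27,-1.14,1.55,-5.7,-1.2,-0.2,0.3, 0.09,-0.37,2.83,-13.5,-3,-0.2,0.3, -0.12,0.58,3.98,-21.3,-4.8,-0.2,0.3, -0.37,1.67,4.99,-29.1,-6.6,-0.2,0.3, -0.64,2.89,5.83,-36.9,-8.4,-0.2,0.3]' >/dev/null; bash m.sh '([1,0,108],[22,14,8,6])'
```

```text
t 19.8 tilt 29.52 st [  0.8 -55.   95.4] off0 [  0.8  -0.9 110.1] F [0.5 0.1 0.3] M [-0.225 -0.108 -0.011] tau [ -5.49 -54.11 -25.56   2.28   3.47  -0.39] w 59.5
-0.31,1.43,0.47,-7.4,-1.4,-0.0
-0.62,2.82,0.94,-15.2,-3.2,-0.0
-0.87,3.91,1.15,-21.0,-4.5,-0.0
-0.95,4.27,1.20,-23.0,-4.9,-0.0
```

```bash
python3 -m inch '[-0.31,1.43,0.47,-7.4,-1.6,0,0.3, -0.62,2.82,0.94,-15.2,-3.4,0,0.3, -0.87,3.91,1.15,-21,-4.7,0,0.3, -0.95,4.27,1.2,-23,-5.1,0,0.3, -0.95,4.27,1.2,-23,-5.1,0,0.3]' >/dev/null
python3 - <<'E'
from g import *
import cv2
W=bot.calibration("wrist"); img=bot.capture("wrist"); W2=bot.calibration("wrist")
print(W['cam_to_world'][:3,3],W2['cam_to_world'][:3,3])
np.save('w7.npy',W['cam_to_world'])
cv2.imwrite("pics/w7.png",img[:,:,::-1])
cv2.imwrite("pics/s7.png",cv2.resize(bot.capture("scene")[170:270,250:400,::-1],(750,500)))
o,t=status(); rows([1,0,61],[6],o)
E
```

```text
[549.53738371 -72.75440455 422.03939483] [549.9747539  -74.18860159 421.15159392]
t 20.4 tilt 6.03 st [  0.9 -12.  107.1] off0 [  0.9  -0.7 107.8] F [-0.3 -0.7 -0.6] M [-0.106 -0.021  0.004] tau [ 1.34e+00 -5.15e+01 -2.54e+01  4.90e-01  4.00e-01  3.00e-02] w 59.4
-0.12,0.55,-4.64,-0.1,0.1,-0.0
```

View pics/w7.png

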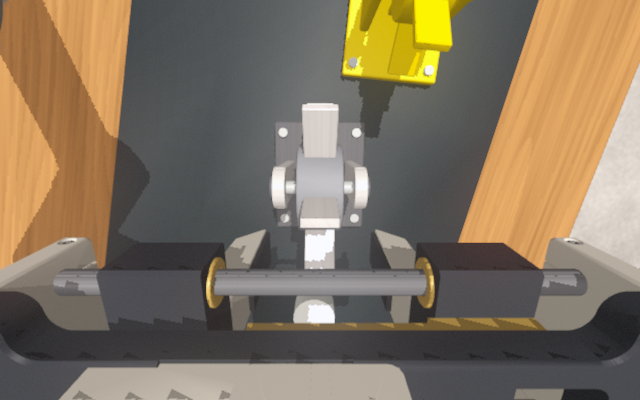

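View pics/s7.png

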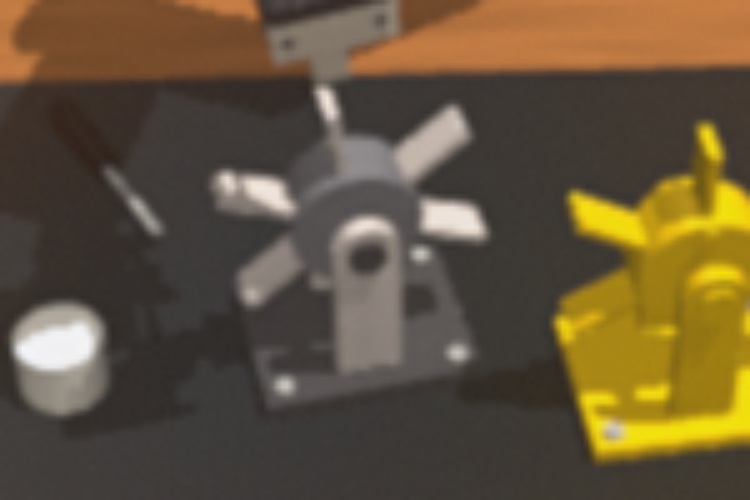

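Run:
```python
from g import *
W=bot.calibration("wrist"); S=bot.calibration("scene")
W['cam_to_world']=np.load('w7.npy')
print(cyl(W,320,223.5),cyl(W,320,105))
for u,v in [(323,93),(462,116)]: print(cyl(S,250+u/5,170+v/5))
o,t=status(); rows([1,0,61],[7.5],o)
```

```text
[  0.6 -10.7  94.4  -6.5] [ 0.4 78.5 53.4 55.8]
[ -6.6 -12.5  94.2  -7.5]
[-14.4  81.5  48.9  59. ]
t 20.4 tilt 6.03 st [  0.9 -12.  107.1] off0 [  0.9  -0.7 107.8] F [-0.3 -0.7 -0.6] M [-0.106 -0.021  0.004] tau [ 1.34e+00 -5.15e+01 -2.54e+01  4.90e-01  4.00e-01  3.00e-02] w 59.4
-0.08,0.40,-4.66,1.4,0.4,-0.0
```

```bash
python3 -m inch '[-0.05,0.3,-1.8,0,0,0,0.3, -0.08,0.5,-3.6,0,0,0,0.3, -0.12,0.55,-4.64,0,0,0,0.3, -0.12,0.55,-4.64,0,0,0,-1, -0.12,0.55,-4.64,0,0,0,-1]' >/dev/null;python3 -m inch '[0,0,0,0,0,0,-1, 0,0,0,0,0,0,-1, 0,0,0,0,0,0,-1, 0,0,0,0,0,0,-1, 0,0,0,0,0,0,-1]' >/dev/null
python3 - <<'E'
from plan import *
o,t=status('static4')
s=R.from_euler('x',-t,degrees=True).apply(st(o['tool_pos']))
plan(s,t,1.2,10)
E
```

```text
t 21.4 tilt 5.99 st [ 1.2 -7.8 61.2] off0 [ 1.2 -1.4 61.7] F [ 0.7 -2.   3.1] M [-0.326 -0.075 -0.04 ] tau [  1.02 -48.44 -22.98   0.85   0.6    0.  ] w 28.2
6: 0.03,-0.12,-0.02,1.2,0.3,0,-1, 0.06,-0.25,-0.04,2.3,0.5,0,-1, 0.08,-0.37,-0.06,3.5,0.8,0,-1, 0.11,-0.50,-0.09,4.7,1.1,0,-1, 0.14,-0.62,-0.12,5.9,1.3,0,-1
12: 0.03,-0.12,-0.03,1.2,0.3,0,-1, 0.06,-0.24,-0.06,2.3,0.5,0,-1, 0.08,-0.36,-0.10,3.5,0.8,0,-1, 0.11,-0.49,-0.14,4.7,1.1,0,-1, 0.14,-0.60,-0.18,5.9,1.3,0,-1
18: 0.03,-0.12,-0.04,1.2,0.3,0,-1, 0.05,-0.24,-0.09,2.3,0.5,0,-1, 0.08,-0.35,-0.14,3.5,0.8,0,-1, 0.11,-0.47,-0.19,4.7,1.1,0,-1, 0.13,-0.58,-0.24,5.9,1.3,0,-1
24: 0.03,-0.11,-0.06,1.2,0.3,0,-1, 0.05,-0.23,-0.12,2.3,0.5,0,-1, 0.08,-0.34,-0.18,3.5,0.8,0,-1, 0.10,-0.45,-0.24,4.7,1.1,0,-1, 0.13,-0.55,-0.31,5.9,1.3,0,-1
30: 0.02,-0.11,-0.07,1.2,0.3,0,-1, 0.05,-0.21,-0.14,2.3,0.5,0,-1, 0.07,-0.32,-0.21,3.5,0.8,0,-1, 0.10,-0.42,-0.29,4.7,1.1,0,-1, 0.12,-0.52,-0.36,5.9,1.3,0,-1
36: 0.02,-0.10,-0.08,1.2,0.3,0,-1, 0.04,-0.20,-0.16,2.3,0.5,0,-1, 0.07,-0.29,-0.24,3.5,0.8,0,-1, 0.09,-0.39,-0.33,4.7,1.1,0,-1, 0.11,-0.48,-0.42,5.9,1.3,0,-1
42: 0.02,-0.09,-0.09,1.2,0.3,0,-1, 0.04,-0.18,-0.18,2.3,0.5,0,-1, 0.06,-0.27,-0.27,3.5,0.8,0,-1, 0.08,-0.35,-0.37,4.7,1.1,0,-1, 0.10,-0.44,-0.47,5.9,1.3,0,-1
48: 0.02,-0.08,-0.10,1.2,0.3,0,-1, 0.04,-0.16,-0.20,2.3,0.5,0,-1, 0.05,-0.24,-0.30,3.5,0.8,0,-1, 0.07,-0.31,-0.41,4.7,1.1,0,-1, 0.09,-0.39,-0.51,5.9,1.3,0,-1
54: 0.02,-0.07,-0.11,1.2,0.3,0,-1, 0.03,-0.14,-0.22,2.3,0.5,0,-1, 0.05,-0.21,-0.33,3.5,0.8,0,-1, 0.06,-0.27,-0.44,4.7,1.1,0,-1, 0.08,-0.33,-0.55,5.9,1.3,0,-1
60: 0.01,-0.06,-0.11,1.2,0.3,0,-1, 0.03,-0.12,-0.23,2.3,0.5,0,-1, 0.04,-0.17,-0.35,3.5,0.8,0,-1, 0.05,-0.22,-0.46,4.7,1.1,0,-1, 0.06,-0.27,-0.58,5.9,1.3,0,-1
```

```bash
python3 -m inch '[0.03,-0.12,-0.02,1.2,0.3,0,-1, 0.06,-0.25,-0.04,2.3,0.5,0,-1, 0.08,-0.37,-0.06,3.5,0.8,0,-1, 0.11,-0.5,-0.09,4.7,1.1,0,-1, 0.14,-0.62,-0.12,5.9,1.3,0,-1]' >/dev/null; bash lg.sh f4
python3 -m inch '[0.03,-0.12,-0.03,1.2,0.3,0,-1, 0.06,-0.24,-0.07,2.3,0.5,0,-1, 0.08,-0.36,-0.11,3.5,0.8,0,-1, 0.11,-0.48,-0.15,4.7,1.1,0,-1, 0.14,-0.59,-0.19,5.9,1.3,0,-1]' >/dev/null; bash lg.sh f4
python3 -m inch '[0.03,-0.12,-0.05,1.2,0.3,0,-1, 0.05,-0.24,-0.1,2.3,0.5,0,-1, 0.08,-0.34,-0.15,3.5,0.8,0,-1, 0.11,-0.46,-0.2,4.7,1.1,0,-1, 0.13,-0.57,-0.26,5.9,1.3,0,-1]' >/dev/null; bash lg.sh f4
python3 -m inch '[0.03,-0.11,-0.06,1.2,0.3,0,-1, 0.05,-0.22,-0.13,2.3,0.5,0,-1, 0.08,-0.33,-0.19,3.5,0.8,0,-1, 0.1,-0.44,-0.25,4.7,1.1,0,-1, 0.12,-0.54,-0.32,5.9,1.3,0,-1]' >/dev/null; bash lg.sh f4
python3 -m inch '[0.02,-0.1,-0.07,1.2,0.3,0,-1, 0.05,-0.2,-0.15,2.3,0.5,0,-1, 0.07,-0.31,-0.22,3.5,0.8,0,-1, 0.09,-0.41,-0.3,4.7,1.1,0,-1, 0.11,-0.5,-0.38,5.9,1.3,0,-1]' >/dev/null; bash lg.sh f4
python3 an.py | sed -n '/^$/,$p'|grep f4
```

```text
t 21.9 tilt 12.16 st [  1.2 -14.3  59.8] off0 [ 1.2 -1.4 61.5] F [-0.7  1.8  1.1] M [ 0.262 -0.012  0.011] tau [-6.100e-01 -5.211e+01 -2.416e+01 -2.000e-02  6.000e-02  1.800e-01] w 28.4
t 22.4 tilt 18.32 st [  1.2 -20.4  57.8] off0 [ 1.2 -1.2 61.3] F [-0.5  2.2  1. ] M [ 0.281 -0.     0.02 ] tau [ -0.86 -54.46 -24.11   0.3    0.31   0.15] w 28.1
t 22.9 tilt 24.47 st [  1.2 -26.3  55.1] off0 [ 1.2 -1.1 61.1] F [-0.5  3.2  0.5] M [ 0.248  0.027 -0.054] tau [ -1.   -56.66 -23.67   0.52   0.68   0.13] w 28.4
t 23.4 tilt 30.62 st [  1.3 -31.9  51.8] off0 [ 1.3 -1.1 60.8] F [0.8 3.2 1.4] M [ 0.237  0.011 -0.019] tau [ -1.18 -58.96 -23.29   0.73   0.99   0.1 ] w 28.6
t 23.9 tilt 36.76 st [  1.3 -37.1  48. ] off0 [ 1.3 -1.  60.6] F [0.6 3.2 0.8] M [ 0.24   0.006 -0.045] tau [ -1.24 -61.07 -22.77   0.91   1.29   0.07] w 28.5
f4 12.2 Fr 0.7 Ft -2.3 Mp 0.006 T -0.179 sd 0.067
f4 18.3 Fr 0.2 Ft -2.7 Mp 0.013 T -0.206 sd 0.067
f4 24.5 Fr -0.9 Ft -3.0 Mp -0.004 T -0.245 sd 0.067
f4 30.6 Fr -0.4 Ft -3.2 Mp 0.000 T -0.257 sd 0.067
f4 36.8 Fr -1.2 Ft -3.3 Mp 0.024 T -0.242 sd 0.067
```

```bash
python3 -m inch '[0.02,-0.1,-0.08,1.2,0.3,0,-1, 0.04,-0.2,-0.17,2.3,0.5,0,-1, 0.06,-0.28,-0.25,3.5,0.8,0,-1, 0.09,-0.38,-0.34,4.7,1.1,0,-1, 0.1,-0.46,-0.43,5.9,1.3,0,-1]' >/dev/null; bash lg.sh f4
python3 -m inch '[0.02,-0.09,-0.09,1.2,0.3,0,-1, 0.04,-0.18,-0.18,2.3,0.5,0,-1, 0.06,-0.26,-0.28,3.5,0.8,0,-1, 0.08,-0.34,-0.38,4.7,1.1,0,-1, 0.1,-0.42,-0.48,5.9,1.3,0,-1]' >/dev/null; bash lg.sh f4
python3 -m inch '[0.02,-0.08,-0.1,1.2,0.3,0,-1, 0.04,-0.16,-0.2,2.3,0.5,0,-1, 0.05,-0.23,-0.31,3.5,0.8,0,-1, 0.07,-0.3,-0.42,4.7,1.1,0,-1, 0.09,-0.37,-0.52,5.9,1.3,0,-1]' >/dev/null; bash lg.sh f4
python3 -m inch '[0.02,-0.07,-0.11,1.2,0.3,0,-1, 0.03,-0.13,-0.22,2.3,0.5,0,-1, 0.05,-0.2,-0.33,3.5,0.8,0,-1, 0.06,-0.26,-0.45,4.7,1.1,0,-1, 0.07,-0.31,-0.56,5.9,1.3,0,-1]' >/dev/null; bash lg.sh f4
python3 -m inch '[0.01,-0.06,-0.12,1.2,0.3,0,-1, 0.03,-0.11,-0.24,2.3,0.5,0,-1, 0.04,-0.16,-0.36,3.5,0.8,0,-1, 0.05,-0.21,-0.47,4.7,1.1,0,-1, 0.06,-0.25,-0.59,5.9,1.3,0,-1]' >/dev/null; bash lg.sh f4
python3 an.py | sed -n '/^$/,$p'|grep f4
```

```text
t 24.4 tilt 42.9 st [  1.3 -41.9  43.6] off0 [ 1.3 -1.  60.5] F [0.1 3.1 1.5] M [ 0.217 -0.049 -0.007] tau [-1.490e+00 -6.327e+01 -2.232e+01  9.700e-01  1.640e+00  5.000e-02] w 28.2
t 24.9 tilt 49.04 st [  1.3 -46.3  38.7] off0 [ 1.3 -1.1 60.3] F [-0.7  3.   2.5] M [ 0.173 -0.03  -0.006] tau [-1.840e+00 -6.564e+01 -2.224e+01  1.190e+00  1.760e+00  3.000e-02] w 28.1
t 25.4 tilt 55.19 st [  1.3 -50.1  33.4] off0 [ 1.3 -1.2 60.2] F [-1.2  4.1  1.3] M [0.163 0.081 0.005] tau [ -2.27 -67.76 -22.12   1.34   1.89  -0.  ] w 28.2
t 25.9 tilt 61.33 st [  1.3 -53.3  27.7] off0 [ 1.3 -1.3 60.1] F [-0.9  4.5  1.9] M [ 0.143  0.03  -0.036] tau [-2.310e+00 -6.918e+01 -2.157e+01  1.390e+00  2.060e+00 -2.000e-02] w 28.4
t 26.4 tilt 67.48 st [  1.3 -55.9  21.7] off0 [ 1.3 -1.4 59.9] F [-0.9  5.1  1.8] M [0.228 0.11  0.049] tau [-2.430e+00 -7.051e+01 -2.122e+01  1.500e+00  2.070e+00 -5.000e-02] w 28.0
f4 12.2 Fr 0.7 Ft -2.3 Mp 0.006 T -0.179 sd 0.067
f4 18.3 Fr 0.2 Ft -2.7 Mp 0.013 T -0.206 sd 0.067
f4 24.5 Fr -0.9 Ft -3.0 Mp -0.004 T -0.245 sd 0.067
f4 30.6 Fr -0.4 Ft -3.2 Mp 0.000 T -0.257 sd 0.067
f4 36.8 Fr -1.2 Ft -3.3 Mp 0.024 T -0.242 sd 0.067
f4 42.9 Fr -1.0 Ft -3.5 Mp 0.013 T -0.265 sd 0.067
f4 49.0 Fr -0.7 Ft -3.7 Mp -0.009 T -0.300 sd 0.067
f4 55.2 Fr -2.9 Ft -3.8 Mp 0.014 T -0.286 sd 0.067
f4 61.3 Fr -3.2 Ft -3.9 Mp 0.003 T -0.302 sd 0.066
f4 67.5 Fr -4.1 Ft -4.4 Mp 0.037 T -0.308 sd 0.066
```

```bash
cat > fit.py <<'E'
from an import *
def est(d):
    t=tilt(d); r=R.from_rotvec(np.deg2rad(t)*ex); z=r.apply([0,0,1.]); tcp=np.array(d['tool_pos'])/1e3
    sen=tcp+LS*z; g=tcp+0.0188*z; rg=g-C/1e3; rg-=(rg@ex)*ex; ra=np.linalg.norm(rg); ur=rg/ra; ut=np.cross(ex,ur)
    F=np.array(d['contact_force']); M=np.array(d['moment'])+0.54*np.sin(np.deg2rad(t))*ex
    kt=np.cross(g-sen,ut)@ex; kr=np.cross(g-sen,ur)@ex
    A=np.array([[1/.6,0,0],[0,1/.6,0],[kr/.025,kt/.025,1/.025],[0,0,1/.05]]); b=np.array([F@ur/.6,F@ut/.6,M@ex/.025,0])
    x,*_=np.linalg.lstsq(A,b,rcond=None); return t,ra*x[1]+x[2]
base={'f1':0.7-1,'f2':60.7-1,'f3':121-18.7-1,'f4':168-6-1,'b4':168-6+1}
X=[];Y=[];S=[];G=[]
for d in L:
    if d['tag'] in base:
        t,T=est(d); X.append(base[d['tag']]+t);Y.append(T);S.append(-1 if d['tag'][0]=='f' else 1);G.append(d['tag'])
X=np.array(X);Y=np.array(Y);S=np.array(S);G=np.array(G)
def fit(m):
    x,y,s=np.deg2rad(X[m]),Y[m],S[m]
    Am=np.c_[s,-np.cos(x),-np.sin(x)]; p,res,_,_=np.linalg.lstsq(Am,y,rcond=None)
    r=y-Am@p; sg=np.sqrt(r@r/(len(y)-3)); cov=np.linalg.inv(Am.T@Am)*sg**2
    A=np.hypot(p[1],p[2]); rb=np.degrees(np.arctan2(-p[1],p[2])); j=np.array([0,p[2],-p[1]])/A**2
    print(f"f {p[0]:.3f} A {A:.3f} bottom {rb%360:.1f} sd {np.degrees(np.sqrt(j@cov@j)):.1f} resid {sg:.3f}"); return r
if __name__=='__main__':
    fit(X>-9); fit(X>5+ -0); fit(np.isin(G,['f2','f3','f4','b4'])); fit(np.isin(G,['f3','f4','b4'])); 
    for g in ['f1','f2','f3','f4','b4']: print(g,(Y[G==g]).round(3),X[G==g].round(0))
E
python3 fit.py
```

```text
f 0.207 A 0.166 bottom 181.4 sd 3.0 resid 0.029
f 0.207 A 0.166 bottom 181.4 sd 3.0 resid 0.029
f 0.189 A 0.160 bottom 173.7 sd 8.1 resid 0.031
f 0.148 A 0.168 bottom 157.0 sd 14.9 resid 0.025
f1 [-0.194 -0.144 -0.124 -0.114 -0.093 -0.077] [ 9. 20. 31. 41. 52. 62.]
f2 [-0.081  0.022 -0.024 -0.093 -0.022 -0.019] [ 70.  80.  90. 101. 111. 121.]
f3 [-0.009 -0.117 -0.117 -0.155 -0.103 -0.134 -0.164 -0.179] [126. 132. 139. 145. 151. 157. 163. 169.]
f4 [-0.179 -0.206 -0.245 -0.257 -0.242 -0.265 -0.3   -0.286 -0.302 -0.308] [173. 179. 185. 192. 198. 204. 210. 216. 222. 228.]
b4 [] []
```

Run:
```python
from plan import *
plan([1.2,-1.3,60.4],67.5,-1.2,10)
```

```text
68: -0.01,0.05,0.12,-1.2,-0.3,0,-1, -0.02,0.09,0.23,-2.3,-0.5,0,-1, -0.03,0.15,0.35,-3.5,-0.8,0,-1, -0.04,0.20,0.46,-4.7,-1.1,0,-1, -0.06,0.25,0.58,-5.9,-1.3,0,-1
62: -0.01,0.06,0.11,-1.2,-0.3,0,-1, -0.03,0.12,0.22,-2.3,-0.5,0,-1, -0.04,0.18,0.33,-3.5,-0.8,0,-1, -0.06,0.24,0.44,-4.7,-1.1,0,-1, -0.07,0.31,0.55,-5.9,-1.3,0,-1
56: -0.02,0.07,0.11,-1.2,-0.3,0,-1, -0.03,0.14,0.21,-2.3,-0.5,0,-1, -0.05,0.21,0.31,-3.5,-0.8,0,-1, -0.07,0.29,0.41,-4.7,-1.1,0,-1, -0.08,0.36,0.51,-5.9,-1.3,0,-1
50: -0.02,0.08,0.10,-1.2,-0.3,0,-1, -0.04,0.16,0.19,-2.3,-0.5,0,-1, -0.06,0.24,0.29,-3.5,-0.8,0,-1, -0.07,0.33,0.38,-4.7,-1.1,0,-1, -0.09,0.41,0.47,-5.9,-1.3,0,-1
44: -0.02,0.09,0.09,-1.2,-0.3,0,-1, -0.04,0.18,0.17,-2.3,-0.5,0,-1, -0.06,0.27,0.26,-3.5,-0.8,0,-1, -0.08,0.36,0.34,-4.7,-1.1,0,-1, -0.10,0.46,0.42,-5.9,-1.3,0,-1
38: -0.02,0.10,0.08,-1.2,-0.3,0,-1, -0.04,0.20,0.15,-2.3,-0.5,0,-1, -0.07,0.30,0.23,-3.5,-0.8,0,-1, -0.09,0.40,0.30,-4.7,-1.1,0,-1, -0.11,0.50,0.37,-5.9,-1.3,0,-1
32: -0.02,0.10,0.07,-1.2,-0.3,0,-1, -0.05,0.21,0.13,-2.3,-0.5,0,-1, -0.07,0.32,0.20,-3.5,-0.8,0,-1, -0.10,0.43,0.26,-4.7,-1.1,0,-1, -0.12,0.54,0.31,-5.9,-1.3,0,-1
26: -0.03,0.11,0.06,-1.2,-0.3,0,-1, -0.05,0.22,0.11,-2.3,-0.5,0,-1, -0.08,0.34,0.16,-3.5,-0.8,0,-1, -0.10,0.45,0.21,-4.7,-1.1,0,-1, -0.13,0.56,0.25,-5.9,-1.3,0,-1
20: -0.03,0.12,0.04,-1.2,-0.3,0,-1, -0.05,0.23,0.08,-2.3,-0.5,0,-1, -0.08,0.35,0.12,-3.5,-0.8,0,-1, -0.11,0.47,0.16,-4.7,-1.1,0,-1, -0.13,0.59,0.19,-5.9,-1.3,0,-1
14: -0.03,0.12,0.03,-1.2,-0.3,0,-1, -0.05,0.24,0.06,-2.3,-0.5,0,-1, -0.08,0.36,0.08,-3.5,-0.8,0,-1, -0.11,0.48,0.11,-4.7,-1.1,0,-1, -0.14,0.60,0.13,-5.9,-1.3,0,-1
```

```bash
python3 -m inch '[-0.01,0.05,0.12,-1.2,-0.3,0,-1, -0.02,0.09,0.23,-2.3,-0.5,0,-1, -0.03,0.15,0.35,-3.5,-0.8,0,-1, -0.04,0.2,0.46,-4.7,-1.1,0,-1, -0.06,0.25,0.58,-5.9,-1.3,0,-1]' >/dev/null; bash lg.sh b4
python3 -m inch '[-0.01,0.06,0.11,-1.2,-0.3,0,-1, -0.03,0.12,0.22,-2.3,-0.5,0,-1, -0.04,0.18,0.33,-3.5,-0.8,0,-1, -0.06,0.24,0.44,-4.7,-1.1,0,-1, -0.07,0.31,0.55,-5.9,-1.3,0,-1]' >/dev/null; bash lg.sh b4
python3 -m inch '[-0.02,0.07,0.11,-1.2,-0.3,0,-1, -0.03,0.14,0.21,-2.3,-0.5,0,-1, -0.05,0.21,0.31,-3.5,-0.8,0,-1, -0.07,0.29,0.41,-4.7,-1.1,0,-1, -0.08,0.36,0.51,-5.9,-1.3,0,-1]' >/dev/null; bash lg.sh b4
python3 -m inch '[-0.02,0.08,0.1,-1.2,-0.3,0,-1, -0.04,0.16,0.19,-2.3,-0.5,0,-1, -0.06,0.24,0.29,-3.5,-0.8,0,-1, -0.07,0.33,0.38,-4.7,-1.1,0,-1, -0.09,0.41,0.47,-5.9,-1.3,0,-1]' >/dev/null; bash lg.sh b4
python3 -m inch '[-0.02,0.09,0.09,-1.2,-0.3,0,-1, -0.04,0.18,0.17,-2.3,-0.5,0,-1, -0.06,0.27,0.26,-3.5,-0.8,0,-1, -0.08,0.36,0.34,-4.7,-1.1,0,-1, -0.1,0.46,0.42,-5.9,-1.3,0,-1]' >/dev/null; bash lg.sh b4
python3 an.py | sed -n '/^$/,$p'|grep b4; python3 fit.py
```

```text
t 26.9 tilt 61.28 st [  1.3 -53.2  27.9] off0 [ 1.3 -1.1 60.1] F [-0.2  2.5 -2.7] M [-0.71  -0.133 -0.045] tau [-1.660e+00 -7.017e+01 -2.214e+01  2.620e+00  3.670e+00  1.000e-02] w 28.0
t 27.4 tilt 55.13 st [  1.3 -50.   33.5] off0 [ 1.3 -1.1 60.2] F [-1.2  1.7 -3.6] M [-0.676 -0.18  -0.009] tau [-1.160e+00 -6.858e+01 -2.243e+01  2.590e+00  3.540e+00 -1.000e-02] w 28.6
t 27.9 tilt 48.99 st [  1.3 -46.3  38.7] off0 [ 1.3 -1.2 60.3] F [ 0.4  0.5 -3.1] M [-0.674 -0.171 -0.019] tau [-1.080e+00 -6.677e+01 -2.284e+01  2.470e+00  3.390e+00 -3.000e-02] w 28.0
t 28.4 tilt 42.84 st [  1.3 -42.1  43.4] off0 [ 1.3 -1.3 60.5] F [ 0.7  0.6 -3.4] M [-0.647 -0.234 -0.062] tau [-8.300e-01 -6.467e+01 -2.314e+01  2.320e+00  3.220e+00 -4.000e-02] w 28.3
t 28.9 tilt 36.69 st [  1.3 -37.4  47.8] off0 [ 1.3 -1.5 60.6] F [ 1.5 -0.1 -2.7] M [-0.611 -0.185 -0.038] tau [-3.200e-01 -6.216e+01 -2.331e+01  2.250e+00  2.920e+00 -6.000e-02] w 28.4
b4 61.3 Fr -3.4 Ft 1.5 Mp -0.012 T 0.108 sd 0.066
b4 55.1 Fr -3.6 Ft 1.7 Mp 0.006 T 0.142 sd 0.067
b4 49.0 Fr -2.3 Ft 1.9 Mp 0.009 T 0.162 sd 0.067
b4 42.8 Fr -2.7 Ft 2.1 Mp -0.000 T 0.163 sd 0.067
b4 36.7 Fr -1.8 Ft 2.0 Mp -0.002 T 0.158 sd 0.067
f 0.212 A 0.168 bottom 183.6 sd 2.3 resid 0.028
f 0.212 A 0.168 bottom 183.6 sd 2.3 resid 0.028
f 0.215 A 0.171 bottom 184.6 sd 3.1 resid 0.030
f 0.216 A 0.156 bottom 184.3 sd 2.7 resid 0.024
f1 [-0.194 -0.144 -0.124 -0.114 -0.093 -0.077] [ 9. 20. 31. 41. 52. 62.]
f2 [-0.081  0.022 -0.024 -0.093 -0.022 -0.019] [ 70.  80.  90. 101. 111. 121.]
f3 [-0.009 -0.117 -0.117 -0.155 -0.103 -0.134 -0.164 -0.179] [126. 132. 139. 145. 151. 157. 163. 169.]
f4 [-0.179 -0.206 -0.245 -0.257 -0.242 -0.265 -0.3   -0.286 -0.302 -0.308] [173. 179. 185. 192. 198. 204. 210. 216. 222. 228.]
b4 [0.108 0.142 0.162 0.163 0.158] [224. 218. 212. 206. 200.]
```

```bash
python3 -m inch '[-0.02,0.1,0.08,-1.2,-0.3,0,-1, -0.04,0.2,0.16,-2.3,-0.5,0,-1, -0.07,0.3,0.24,-3.5,-0.8,0,-1, -0.09,0.4,0.32,-4.7,-1.1,0,-1, -0.11,0.5,0.39,-5.9,-1.3,0,-1]' >/dev/null; bash lg.sh b4
python3 -m inch '[-0.02,0.1,0.07,-1.2,-0.3,0,-1, -0.05,0.21,0.14,-2.3,-0.5,0,-1, -0.07,0.32,0.21,-3.5,-0.8,0,-1, -0.1,0.43,0.27,-4.7,-1.1,0,-1, -0.12,0.54,0.33,-5.9,-1.3,0,-1]' >/dev/null; bash lg.sh b4
python3 -m inch '[-0.03,0.11,0.06,-1.2,-0.3,0,-1, -0.05,0.22,0.11,-2.3,-0.5,0,-1, -0.08,0.34,0.17,-3.5,-0.8,0,-1, -0.1,0.45,0.22,-4.7,-1.1,0,-1, -0.13,0.56,0.26,-5.9,-1.3,0,-1]' >/dev/null; bash lg.sh b4
python3 -m inch '[-0.03,0.12,0.04,-1.2,-0.3,0,-1, -0.05,0.23,0.09,-2.3,-0.5,0,-1, -0.08,0.35,0.13,-3.5,-0.8,0,-1, -0.11,0.47,0.17,-4.7,-1.1,0,-1, -0.13,0.59,0.2,-5.9,-1.3,0,-1]' >/dev/null; bash lg.sh b4
python3 -m inch '[-0.03,0.12,0.03,-1.2,-0.3,0,-1, -0.05,0.24,0.06,-2.3,-0.5,0,-1, -0.08,0.36,0.08,-3.5,-0.8,0,-1, -0.11,0.48,0.11,-4.7,-1.1,0,-1, -0.14,0.6,0.13,-5.9,-1.3,0,-1]' >/dev/null; bash lg.sh b4
 python3 fit.py
```

```text
t 29.4 tilt 30.55 st [  1.2 -32.2  51.7] off0 [ 1.2 -1.4 60.9] F [ 1.  -0.4 -3.3] M [-0.632 -0.194 -0.082] tau [ -0.44 -60.38 -23.98   2.08   2.63  -0.08] w 28.8
t 29.9 tilt 24.41 st [  1.2 -26.6  55.1] off0 [ 1.2 -1.4 61.1] F [ 0.9 -1.  -4. ] M [-0.576 -0.237 -0.095] tau [ -0.32 -58.29 -24.4    1.89   2.31  -0.11] w 28.2
t 30.4 tilt 18.26 st [  1.2 -20.8  57.7] off0 [ 1.2 -1.7 61.4] F [ 0.3 -0.6 -3.8] M [-0.557 -0.279 -0.049] tau [ -0.16 -56.01 -24.51   1.6    2.06  -0.14] w 28.3
t 30.9 tilt 12.11 st [  1.2 -14.7  59.8] off0 [ 1.2 -1.8 61.6] F [ 2.  -1.4 -3.9] M [-0.551 -0.228 -0.071] tau [  0.14 -53.86 -24.77   1.45   1.63  -0.18] w 28.3
t 31.4 tilt 5.96 st [ 1.2 -8.5 61.2] off0 [ 1.2 -2.1 61.8] F [ 1.9 -1.5 -3.8] M [-0.483 -0.267 -0.036] tau [  0.35 -51.7  -24.69   1.15   1.34  -0.21] w 28.2
f 0.208 A 0.162 bottom 182.2 sd 2.0 resid 0.028
f 0.208 A 0.162 bottom 182.2 sd 2.0 resid 0.028
f 0.208 A 0.163 bottom 182.2 sd 2.3 resid 0.030
f 0.209 A 0.148 bottom 181.7 sd 2.1 resid 0.025
f1 [-0.194 -0.144 -0.124 -0.114 -0.093 -0.077] [ 9. 20. 31. 41. 52. 62.]
f2 [-0.081  0.022 -0.024 -0.093 -0.022 -0.019] [ 70.  80.  90. 101. 111. 121.]
f3 [-0.009 -0.117 -0.117 -0.155 -0.103 -0.134 -0.164 -0.179] [126. 132. 139. 145. 151. 157. 163. 169.]
f4 [-0.179 -0.206 -0.245 -0.257 -0.242 -0.265 -0.3   -0.286 -0.302 -0.308] [173. 179. 185. 192. 198. 204. 210. 216. 222. 228.]
b4 [0.108 0.142 0.162 0.163 0.158 0.185 0.217 0.174 0.227 0.209] [224. 218. 212. 206. 200. 194. 187. 181. 175. 169.]
```

Run:
```python
from fit import *
for name,m in (('all',X>-9),('f3f4b4',np.isin(G,['f3','f4','b4'])),('f2..',np.isin(G,['f2','f3','f4','b4']))):
    x=np.deg2rad(X[m]); A=np.c_[S[m],-np.cos(x),-np.sin(x),np.ones(m.sum())]
    p=np.linalg.lstsq(A,Y[m],rcond=None)[0]; r=Y[m]-A@p; cov=np.linalg.inv(A.T@A)*(r@r)/(m.sum()-4)
    a=np.hypot(p[1],p[2]); j=np.array([0,p[2],-p[1],0])/a**2
    print(name,p.round(3),a.round(3),np.degrees(np.arctan2(-p[1],p[2]))%360,np.degrees(np.sqrt(j@cov@j)))
    print((r).round(3))
from plan import *
plan([1.2,-2,61.6],6,1.4,2)
```

```text
all [ 0.21   0.001 -0.159  0.007] 0.159 180.27309947743234 2.9714986571086066
[-0.016  0.006 -0.001 -0.014 -0.014 -0.014 -0.027  0.069  0.02  -0.046
  0.032  0.047  0.065 -0.032 -0.02  -0.044  0.022  0.007 -0.007 -0.007
  0.004 -0.005 -0.028 -0.023  0.009  0.002 -0.018  0.011  0.008  0.014
  0.002  0.023  0.029  0.014 -0.006  0.004  0.02  -0.041 -0.005 -0.039]
f3f4b4 [ 0.212 -0.074 -0.15   0.071] 0.167 153.81315931199566 11.664999569519416
[ 0.054 -0.037 -0.02  -0.04   0.03   0.017  0.004  0.006  0.017  0.007
 -0.016 -0.014  0.015  0.005 -0.02   0.003 -0.005 -0.006 -0.017  0.01
  0.021  0.012 -0.005  0.009  0.027 -0.032  0.005 -0.03 ]
f2.. [ 0.21  -0.027 -0.151  0.03 ] 0.154 169.90275649878518 7.16663315546678
[-0.052  0.049  0.005 -0.056  0.026  0.045  0.065 -0.03  -0.017 -0.04
  0.027  0.012 -0.001 -0.001  0.01  -0.    -0.024 -0.02   0.011  0.002
 -0.02   0.006  0.     0.004 -0.007  0.017  0.025  0.013 -0.006  0.006
  0.023 -0.036  0.    -0.034]
6: 0.03,-0.15,-0.02,1.4,0.3,0,-1, 0.07,-0.29,-0.05,2.7,0.6,0,-1, 0.10,-0.43,-0.08,4.1,0.9,0,-1, 0.13,-0.58,-0.11,5.5,1.2,0,-1, 0.16,-0.72,-0.15,6.8,1.6,0,-1
13: 0.03,-0.14,-0.04,1.4,0.3,0,-1, 0.06,-0.28,-0.08,2.7,0.6,0,-1, 0.10,-0.42,-0.13,4.1,0.9,0,-1, 0.13,-0.56,-0.18,5.5,1.2,0,-1, 0.16,-0.70,-0.24,6.8,1.6,0,-1
```

```bash
python3 -m inch '[0.03,-0.15,-0.02,1.4,0.3,0,-1, 0.07,-0.29,-0.05,2.7,0.6,0,-1, 0.1,-0.43,-0.08,4.1,0.9,0,-1, 0.13,-0.58,-0.11,5.5,1.2,0,-1, 0.16,-0.72,-0.15,6.8,1.6,0,-1]' >/dev/null; bash lg.sh f5
python3 -m inch '[0.03,-0.14,-0.04,1.4,0.3,0,-1, 0.06,-0.28,-0.08,2.7,0.6,0,-1, 0.1,-0.42,-0.13,4.1,0.9,0,-1, 0.13,-0.56,-0.18,5.5,1.2,0,-1, 0.16,-0.7,-0.24,6.8,1.6,0,-1]' >/dev/null; bash lg.sh f5
python3 -m inch '[0,0,0,0,0,0,-1, 0,0,0,0,0,0,-1, 0,0,0,0,0,0,-1, 0,0,0,0,0,0,-1, 0,0,0,0,0,0,-1]' >/dev/null; bash lg.sh hold
python3 an.py | sed -n '/^$/,$p'|egrep 'f5|hold'
python3 - <<'E'
from g import *
import cv2
np.save('w8.npy',bot.calibration("wrist")['cam_to_world'])
cv2.imwrite("pics/w8.png",bot.capture("wrist")[:,:,::-1])
cv2.imwrite("pics/s8.png",cv2.resize(bot.capture("scene")[150:270,230:410,::-1],(750,500)))
E
```

```text
t 31.9 tilt 13.12 st [  1.1 -16.1  59.4] off0 [ 1.1 -2.2 61.5] F [-0.1  3.6 -3.6] M [ 0.435 -0.258 -0.069] tau [ -1.73 -55.37 -25.28  -0.34   0.34   0.14] w 28.2
t 32.4 tilt 20.25 st [  1.1 -23.2  56.8] off0 [ 1.1 -2.1 61.3] F [ 1.3  5.4 -5.4] M [ 0.34  -0.289 -0.114] tau [ -2.69 -58.54 -25.45  -0.11   0.72   0.11] w 28.1
t 32.9 tilt 20.21 st [  1.1 -23.4  56.7] off0 [ 1.1 -2.4 61.3] F [ 2.   0.8 -5.7] M [-0.471 -0.585 -0.119] tau [-7.100e-01 -5.887e+01 -2.495e+01  1.120e+00  2.200e+00  2.000e-02] w 28.0
f5 13.1 Fr -4.4 Ft -2.9 Mp 0.015 T -0.216 sd 0.067
f5 20.3 Fr -6.9 Ft -2.7 Mp 0.002 T -0.214 sd 0.067
hold 20.2 Fr -5.4 Ft 2.5 Mp -0.029 T 0.170 sd 0.067
```

View pics/w8.png

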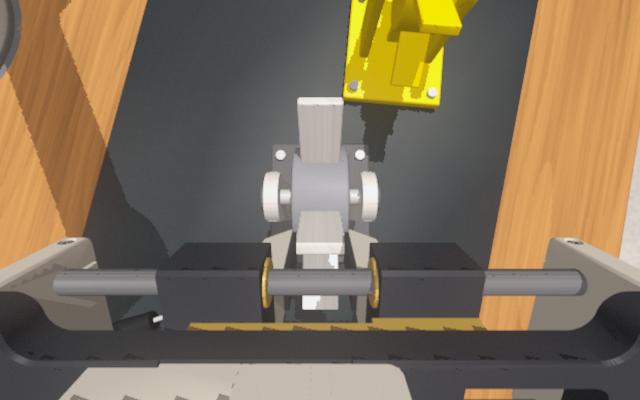

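View pics/s8.png

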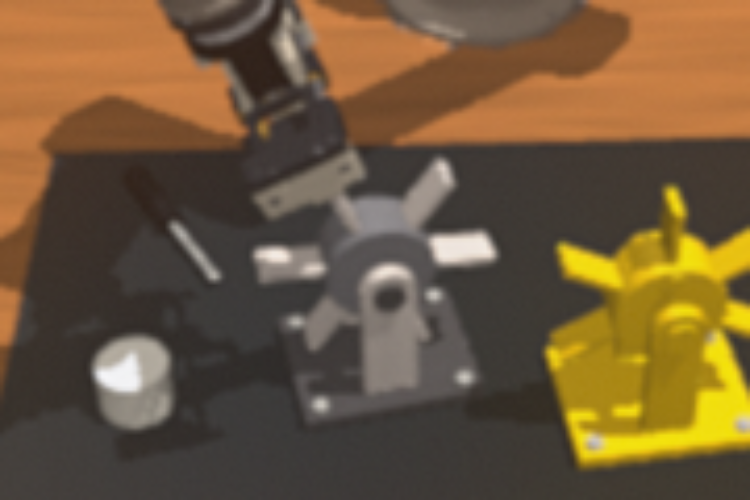

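```bash
python3 -c "
from plant import bot
print(bot.close_job())
o=bot.get_obs();print(o['time'],o['tool_pos'],o['grip_width'])"
```

```text
the job is handed in; nothing more can be done
None
the job is handed in; nothing more can be done
```

I turned the rotor about 228° one way, moving to a fresh vane three times. I then swept it back about 60° and came forward again to where the heavy side should be straight down. The job was handed in at about 33 s with a vane still gripped, finger opening 28 mm.

**Fit:** The torque readings over the turn fit about 0.21 N m of friction and 0.16 N m of weight pull. They put the heavy side down at 180–182° of turn.
- **Where the rotor sits:** about 181°, counted from where it started.
- **Cross-check:** going forward and then back over the same stretch, the pull evened out at about 179°, which agrees.
- **Uncertainty:** I put it at about ±3–4°. Single torque readings are noisy, about 0.03 N m scatter about the fit. Fits on only part of the data, with a constant sensor offset allowed, moved to 154–170°, with ±7–12° of their own.

**Last checks:**
- The readings after the final move showed the rotor steady, with about 0.17 N m of static push, less than the bearing friction.
- The last wrist and scene pictures show the vane between the fingers at roughly 18–20° from vertical. The reel, driver and yellow stand were where they started. The jar, the tray and the green stand were outside those last crops, so I did not check them at the end.
- The arm was pulled inward with up to about 9 N while turning, probably because my estimate of the shaft's position was 1–2 mm off. That is well inside the limits.

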